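# Load a tape roll and set the unwinder's brake tension

### The arm

A 7-joint arm with a two-finger parallel gripper is mounted at the origin on a cart in front of the work surface, level with it; the furniture and walls round the work are solid. World frame = base frame: x ahead of the robot, y to its left, z up, the work surface at z = 0. Lengths are in m, angles in rad, forces in N, time in s.
With the tool pointing down it reaches from about 0.4 to 0.85 m from the base axis. Payload 4.4 kg.
Tool frame: the origin (TCP) lies midway between the tips of the shut fingers; the grasp point (between the pads) lies behind it (env.grip_point_offset is the x of the grasp point in the tool frame, in m); x points along the fingers, y is the direction in which the jaws open and shut, and the axes are right-handed (so a half turn about x gives the same grasp; the last joint's range is limited). The gripper opens to 94 mm and grips with 3 to 60 N. Pads are 16 mm wide; open, the fingers measure 119 mm over their backs; the gripper's body (75 mm by 177 mm) begins 78 mm behind the grasp point.
Start: joints at [1.174, 0.628, 0.038, 1.517, -0.027, 0.996, -0.02], TCP at [0.211, -0.615, 0.205] pointing down, gripper open.
Joint ranges: [-3.06, 3.06], [-0.37, 2.12], [-1.25, 1.32], [0.18, 2.47], [-1.1, 4.24], [0.23, 1.98], [-2.94, 2.94]. Speed limits (rad/s): [2.57, 2.57, 3.14, 3.14, 3.14, 3.14, 3.14].

### API

Orientations are given as a unit quaternion [w, x, y, z].
In Python, from plant import env gives the robot as it stands.
- The arm moves only by the tool drive_tool, never from a script. Its argument "targets" is a list of rows, each a list of 5 numbers: the shift along the tool's x, y, z in cm, then the turn about the tool's x in rad, then the opening, from 0 (shut) to 1 (fully open). A call has exactly 8 rows; each row shifts and turns the pose as measured when the row begins, along the tool's axes as they then stand; what a row does not reach is not made up. A row lasts 1/12 s, in which the tool goes at most 41.7 mm and 7.16 degrees, less where a joint would pass 70% of its speed; a pose out of reach is approached as far as the arm can. A call is refused whole if a number of a shift passes 4.17 or a number of a turn 0.125, either way. A call with a gripper value outside its range is refused whole. The fingers move at their own pace and stop on an object; "grip_force" is the grip in N (left out, the last holds). Time passes only in rows, so rows that do not move let the fingers close, or fill a call up. It gives the time, the measured TCP pose, the force and the opening at its end, in the units of the state.
- env.state(): the state, without advancing time (a new reading comes with each control period).
- env.capture(name): name is "scene" or "top" or "wrist"; returns the picture (384x512x3 uint8, blue, green, red); there is no depth.
- env.camera_params(name): a dict with "camera_matrix" (3x3 intrinsics, pixels), "R" (3x3) and "t" (3): a world point X has camera coordinates R X + t; the wrist camera has in their place "mount" (4x4, takes a point from camera to tool coordinates, whose origin is the TCP and whose axes are the tool frame's). Camera axes: x right, y down, z forward; pixel columns grow to the right and rows downward; lengths in m; the calibration is good to about 2 mm. The wrist camera is an equidistant fisheye: a pixel r from the principal point sees the ray r / f radians off the axis. A picture is of the moment at which its call begins: read the wrist's pose just before it. camera_params takes no time and is no camera call.
- env.sign_off(): hands the job in, once; it reports no verdict.
Trained networks look in the newest picture that a camera, given by its name, has taken for a name from the list of things; names that differ only in an ending like _2 or _b are one class to them, and where a whole thing is asked for, a point or a joint stands for the part that bears it (a point fixed in the world has none). Each returns a list of dicts, best first, with "confidence" (0 to 1); they miss things now and then, are a little off and sometimes report something else, mostly with a low value. They report only what shows in the picture. A call takes as long as a camera call. They do not tell look-alikes from the thing itself.
- env.masks_of(camera, query): "mask" (384x512 bool, what is visible of it).
- env.mark_of(camera, query): "point" ([x, y, z] in m, in world coordinates, good to about 4 mm: a listed point, or the origin of a listed thing).
The state is a dict: "time": time; "q": joint angles; "qd": joint speeds; "joint_torque": joint torques, N m; "ee_pos": TCP position; "eef_rot": TCP orientation; "force": force on the tool from outside, world axes, zero at the start; "moment": the same for the moment, N m; "width": finger opening in m.
Only numpy, scipy, OpenCV 4.12 (cv2) and the standard library are available. Lean on these libraries where they do the work, as an engineer would, in place of code of your own. Each camera call takes 0.05 s, during which the arm holds its last target.

### The job

Put the smaller of the two tape rolls that lie just left of the bench unwinder (near the stapler) on its hub, lying flat and fully down. Then turn the tension knob clockwise until the sprung brake shoe bears on the roll and its pointer stands at the long set mark, without ever running it past the end of the scale or ramming or pushing the shoe itself. Leave the other things on the bench where they are.

Things in the scene. Friction and masses are not known exactly. Their poses are not given: they have to be found in the camera images.
- unwinder: Fixed grey bench tape unwinder: base plate 120 x 310 mm, 12 mm thick, lying on the bench. Origin at the middle of its underside, z up. Along its own y axis stand: gear housing (66 x 66 mm, top at z 42 mm) with the knob at y -110 mm; the sliding carriage in the middle with the brake shoe (from y -80 to +38 mm at knob angle 0, at most 53 mm high); the hub at y +90 mm.
- hub_seat (a point): Centre of the steel seat flange (74 mm across, 18 mm above the bench) on which the roll must lie; axes as the unwinder's. The black hub post stands upright on it: 41 mm across, 47 mm high above the seat, tapered at the top (28 mm across there).
- tape_roll: The smaller, part-used tan tape roll with the thinner wall, loose, lying flat: ring about 67 mm outside diameter, 36 mm high, hole about 47 mm, so it sits on the hub with about 3 mm play all round; about 0.11 kg. Origin at the centre of its underside, z along its axis.
- tension_knob_grip (a point): On the knob's upright axis at the height to grip, 79 mm above the bench. The knob's grip is an upright bar 14 mm thick, 42 mm long (along this point's x axis, which turns with the knob) and 32 mm high (it reaches 7 mm above this point); under it is a disc of 44 mm across, whose top lies 23 mm below this point.
- tension_knob (a joint): Knob angle, rad, grows clockwise seen from above, 0 to 4.6; stiff (about 0.15 N m of friction, so it stays where it is left). Turning clockwise drives the carriage with the brake shoe toward the hub (roughly 8 to 12 mm a radian). The start angle varies; the whole job takes about 2 to 4 rad, so several grips are needed.
- shoe_face (a point): Middle of the black rubber front face (30 mm wide, 22 mm high) of the brake shoe, 36 mm above the bench; it faces the hub (unwinder +y). The gap from here to a seated roll is about 3 to 18 mm at the start.
- brake_shoe (a joint): How far the sprung shoe is pushed back into its carriage, m: 0 when free, and growing once the shoe bears on the roll (after the play of the roll is taken up); 0.016 when the pointer stands at the set mark; the scale ends at 0.020, the stop is at 0.024. Spring: about 1 N of preload and 0.4 N per mm, so about 7.5 N at the mark.
- pointer (a point): Rear edge of the foot of the dark steel pointer strip that the shoe carries over the carriage, 37 mm above the bench; it moves toward the knob along the carriage's scale as the shoe is pushed back.
- set_mark (a point): Middle of the set mark, the one long dark line across the whole top of the carriage with a small pin at each end, 35 mm above the bench; the short lines are 4 mm apart. The carriage moves with the knob. The pointer is at the mark when this and the pointer have the same y in the unwinder's frame.
- big_roll: Bystander: the larger brown tape roll, 79 mm across, 37 mm high; loose, stays where it is. Origin at the centre of its underside.
- stapler: Bystander: desk stapler, 120 x 32 x 44 mm, loose. Origin at the centre of its underside, length along its x.
- box_cutter: Bystander: yellow box cutter, 131 x 18 x 14 mm, loose. Origin at the centre of its underside, length along its x.
Not all that is in view belongs to the job. What is shaped like the tape_roll but pink is not meant.

How it is judged:
By the outcome, as a careful person would: the job done as asked, in the order asked, and still so for the second after the job is handed in, with the robot touching nothing.
It also fails if it takes over 72 s, if anything falls off the work surface, if the arm or the gripper's body presses on something with over 40 N, if the wrist force passes 120 N, or if a joint passes its speed limit or range.

## Working session

There is one attempt and no reset: what is moved stays moved. The work goes in short steps, Python scripts to look and compute and a tool call to move; the robot and the scene stay as the last step left them, time stands still between calls to the robot, and variables do not carry over. Pictures are saved under pics/ and viewed, and the job is handed in when it is done.

Besides the shell and the picture viewer there is one more tool, called after ">>>" as name(argument=value, ...), one argument or row to a line, values as JSON. drive_tool: Moves the arm, as the interface text tells. Its arguments: {"type":"object","properties":{"targets":{"type":"array"},"grip_force":{"type":"number"}},"required":["targets"]}

```bash
ls; mkdir -p pics; python3 - <<'E'
from plant import env
import cv2
s=env.state()
print({k:s[k] for k in ('time','ee_pos','eef_rot','force','width')}, env.grip_point_offset)
for n in ('scene','top','wrist'):
    im=env.capture(n); cv2.imwrite(f'pics/a_{n}.png',im)
    for q in ('tape_roll','big_roll','hub_seat','tension_knob_grip','shoe_face','pointer','set_mark','unwinder'):
        r=env.mark_of(n,q)
        print(n,q,[(([round(float(v),3) for v in d['point']]),round(d['confidence'],2)) for d in r[:3]])
print(env.state()['time'])
E
```

```text
pics
{'time': 0.0, 'ee_pos': array([ 0.21094279, -0.61412572,  0.20457569]), 'eef_rot': array([-0.11577049, -0.69734972, -0.11706547,  0.69756451]), 'force': array([-0.22653   , -0.01014823, -0.34386246]), 'width': 0.09392993794404844} -0.0188
scene tape_roll []
scene big_roll [([0.551, 0.21, -0.0], 0.75)]
scene hub_seat [([0.498, -0.015, 0.019], 0.67)]
scene tension_knob_grip [([0.541, -0.211, 0.079], 0.67)]
scene shoe_face [([0.503, -0.06, 0.031], 0.63)]
scene pointer [([0.512, -0.108, 0.034], 0.5)]
scene set_mark [([0.518, -0.122, 0.036], 0.72)]
scene unwinder [([0.515, -0.107, 0.004], 0.7)]
top tape_roll [([0.565, 0.363, -0.002], 0.74), ([0.442, 0.332, 0.003], 0.67), ([0.462, 0.433, -0.001], 0.55)]
top big_roll [([0.55, 0.215, -0.001], 0.63), ([0.386, 0.203, -0.004], 0.4)]
top hub_seat [([0.494, -0.018, 0.022], 0.86)]
top tension_knob_grip [([0.539, -0.213, 0.08], 0.69)]
top shoe_face [([0.505, -0.057, 0.038], 0.52), ([0.517, -0.109, 0.036], 0.41)]
top pointer [([0.52, -0.107, 0.038], 0.39)]
top set_mark [([0.52, -0.126, 0.036], 0.68)]
top unwinder [([0.516, -0.102, 0.002], 0.6)]
wrist tape_roll []
wrist big_roll []
wrist hub_seat []
wrist tension_knob_grip []
wrist shoe_face []
wrist pointer []
wrist set_mark []
wrist unwinder []
1.35
```

View pics/a_top.png

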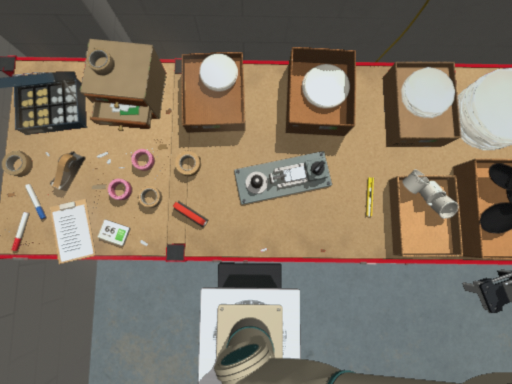

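View pics/a_scene.png

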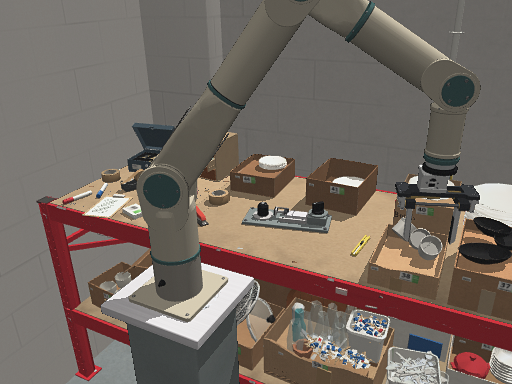

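View pics/a_wrist.png

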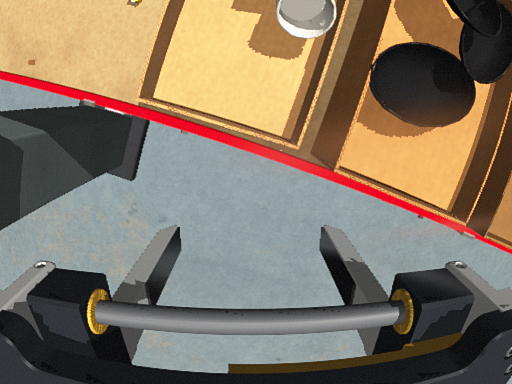

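```bash
cat > h.py <<'E'
from plant import env
import numpy as np, cv2
from scipy.spatial.transform import Rotation as Ro
def R(q): return Ro.from_quat([q[1],q[2],q[3],q[0]]).as_matrix()
def st():
    s=env.state(); A=R(s['eef_rot']); p=np.array(s['ee_pos'])
    print('t',round(s['time'],2),'p',p.round(4),'x',A[:,0].round(3),'y',A[:,1].round(3),'F',np.round(s['force'],1),'w',round(s['width'],4),'q7',np.round(s['q'],2))
    return s,A,p
def plane(n,u,v,z):
    c=env.camera_params(n);K=np.array(c['camera_matrix']);Rc=np.array(c['R']);t=np.array(c['t'])
    d=Rc.T@np.linalg.inv(K)@np.array([u,v,1.]);o=-Rc.T@t
    return o+d*(z-o[2])/d[2]
def wproj(X,A,p):
    c=env.camera_params('wrist');K=np.array(c['camera_matrix']);M=np.array(c['mount'])
    T=np.eye(4);T[:3,:3]=A;T[:3,3]=p
    x=np.linalg.inv(T@M)@np.r_[X,1.];x=x[:3]
    th=np.arctan2(np.hypot(x[0],x[1]),x[2]);ph=np.arctan2(x[1],x[0])
    return np.array([K[0,2]+K[0,0]*th*np.cos(ph),K[1,2]+K[1,1]*th*np.sin(ph)])
def wplane(u,v,z,A,p):
    c=env.camera_params('wrist');K=np.array(c['camera_matrix']);M=np.array(c['mount'])
    a=(u-K[0,2])/K[0,0];b=(v-K[1,2])/K[1,1];th=np.hypot(a,b)
    d=np.array([a/th*np.sin(th),b/th*np.sin(th),np.cos(th)])
    T=np.eye(4);T[:3,:3]=A;T[:3,3]=p;T=T@M
    d=T[:3,:3]@d;o=T[:3,3]
    return o+d*(z-o[2])/d[2]
E
python3 - <<'E'
from h import *
im=cv2.imread('pics/a_top.png')
c=im[140:225,100:345]; cv2.imwrite('pics/a_crop.png',cv2.resize(c,None,fx=3.2,fy=3.2,interpolation=cv2.INTER_CUBIC))
print(env.camera_params('wrist'))
s,A,p=st()
for q in('tape_roll','big_roll'):
    for d in env.masks_of('top',q):
        m=d['mask'];ys,xs=np.nonzero(m);k=cv2.fillPoly(np.zeros(m.shape,np.uint8),cv2.findContours(m.astype(np.uint8),0,1)[0],1)
        (cx,cy),r=cv2.minEnclosingCircle(np.c_[xs,ys].astype(np.float32))
        print(q,round(d['confidence'],2),xs.mean(),ys.mean(),'r',r,m.sum(),k.sum(),plane('top',cx,cy,.036).round(3),im[m].mean(0))
E
```

```text
{'camera_matrix': array([[297.31863964,   0.        , 249.93790427],
       [  0.        , 297.31863964, 195.04279984],
       [  0.        ,   0.        ,   1.        ]]), 'mount': array([[ 7.35694797e-05, -2.84277079e-01,  9.58742164e-01,
        -1.80124855e-01],
       [ 9.99999769e-01,  6.68493533e-04,  1.21479925e-04,
         4.97765555e-04],
       [-6.75446894e-04,  9.58741934e-01,  2.84277062e-01,
        -8.36359522e-02],
       [ 0.00000000e+00,  0.00000000e+00,  0.00000000e+00,
         1.00000000e+00]])}
t 1.35 p [ 0.2112 -0.6148  0.2055] x [ 0. -0. -1.] y [ 0.325 -0.946  0.   ] F [-1.   0.4 -0.1] w 0.0938 q7 [ 1.17  0.63  0.04  1.52 -0.03  1.   -0.02]
tape_roll 0.79 150.1590909090909 196.3219696969697 r 11.70479965209961 264 382 [0.439 0.327 0.036] [ 97.89393939 128.01515152 149.33333333]
tape_roll 0.76 120.70038910505836 188.48249027237355 r 11.672718048095703 257 369 [0.464 0.423 0.036] [122.27237354 107.40856031 168.14396887]
tape_roll 0.74 142.94444444444446 158.80555555555554 r 11.70479965209961 324 417 [0.564 0.356 0.036] [119.83950617 113.48765432 168.58024691]
big_roll 0.94 187.70231213872833 162.742774566474 r 12.66382122039795 346 473 [0.553 0.21  0.036] [100.70231214 138.64450867 165.75722543]
```

View pics/a_crop.png

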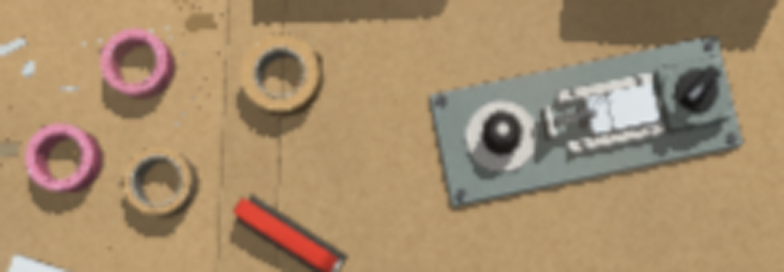

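```bash
cat >> h.py <<'E'
def plan(wps, nrows=8, w=1.0, step=.038):
    """wps list of (pos, yaw deg of tool y or None, nrows)"""
    s=env.state();A=R(s['eef_rot']);p=np.array(s['ee_pos'])
    out=[]
    for (P,yaw,n) in wps:
        P=np.array(P,float)
        y0=np.degrees(np.arctan2(A[1,1],A[0,1]))
        dy=0 if yaw is None else (yaw-y0+180)%360-180
        for i in range(n):
            k=n-i
            d=(P-p)/k
            turn=-np.radians(dy)/n
            row=np.r_[(A.T@d)*100,turn]
            row=np.round(row,[2][0]); row[3]=round(float(turn),3)
            out.append(row)
            p=p+A@(row[:3]/100); A=A@Ro.from_rotvec([row[3],0,0]).as_matrix()
    for j,r in enumerate(out):
        print('['+', '.join(f'{v:g}' for v in r)+f', {w}],', end='\n' if j%8==7 else ' ')
    print()
    o=np.array(out); print('max',abs(o).max(0))
E
python3 - <<'E'
from h import *
plan([((.35,-.35,.3),-29,8),((.44,0,.28),12.7,10),((.441,.25,.2),12.7,6)])
E
```

```text
[-1.18, -2.57, -2.72, -0.092, 1.0], [-1.18, -2.31, -2.94, -0.092, 1.0], [-1.18, -2.02, -3.14, -0.092, 1.0], [-1.18, -1.73, -3.31, -0.092, 1.0], [-1.18, -1.42, -3.46, -0.092, 1.0], [-1.18, -1.09, -3.57, -0.092, 1.0], [-1.19, -0.76, -3.66, -0.092, 1.0], [-1.18, -0.42, -3.71, -0.092, 1.0],
[0.2, -0.9, -3.5, -0.073, 1.0], [0.2, -0.64, -3.56, -0.073, 1.0], [0.2, -0.38, -3.59, -0.073, 1.0], [0.2, -0.12, -3.61, -0.073, 1.0], [0.2, 0.14, -3.61, -0.073, 1.0], [0.2, 0.41, -3.59, -0.073, 1.0], [0.2, 0.67, -3.55, -0.073, 1.0], [0.2, 0.92, -3.5, -0.073, 1.0],
[0.2, 1.17, -3.42, -0.073, 1.0], [0.2, 1.42, -3.32, -0.073, 1.0], [1.33, 0.95, -4.06, 0.001, 1.0], [1.33, 0.95, -4.06, 0.001, 1.0], [1.34, 0.94, -4.06, 0.001, 1.0], [1.33, 0.94, -4.06, 0.001, 1.0], [1.34, 0.93, -4.06, 0.001, 1.0], [1.33, 0.93, -4.06, 0.001, 1.0],

max [1.34  2.57  4.06  0.092]
```

>>> drive_tool(
  targets=[
    [-1.2, -2.6, -2.7, -0.09, 1],
    [-1.2, -2.3, -2.9, -0.09, 1],
    [-1.2, -2, -3.1, -0.09, 1],
    [-1.2, -1.7, -3.3, -0.09, 1],
    [-1.2, -1.4, -3.5, -0.09, 1],
    [-1.2, -1.1, -3.6, -0.09, 1],
    [-1.2, -0.8, -3.7, -0.09, 1],
    [-1.2, -0.4, -3.7, -0.09, 1],
  ],
)

```text
time: 2.12
ee_pos: [0.3468, -0.3464, 0.2999]
eef_rot: [-0.359, -0.606, -0.36, 0.612]
force: [1.7, -0.9, -0.3]
width: 0.0939
```

>>> drive_tool(
  targets=[
    [0.2, -0.9, -3.5, -0.073, 1],
    [0.2, -0.6, -3.6, -0.073, 1],
    [0.2, -0.4, -3.6, -0.073, 1],
    [0.2, -0.1, -3.6, -0.073, 1],
    [0.2, 0.1, -3.6, -0.073, 1],
    [0.2, 0.4, -3.6, -0.073, 1],
    [0.2, 0.7, -3.6, -0.073, 1],
    [0.2, 0.9, -3.5, -0.073, 1],
  ],
)

```text
time: 2.78
ee_pos: [0.4212, -0.0525, 0.2875]
eef_rot: [0.531, 0.47, 0.522, -0.473]
force: [0.9, -0.3, 0.7]
width: 0.094
```

```bash
python3 - <<'E'
from h import *
s,A,p=st()
im=env.capture('wrist');cv2.imwrite('pics/b.png',im)
for q in ('hub_seat','tension_knob_grip','set_mark','shoe_face'):
    print(q,[(np.round(d['point'],3),round(d['confidence'],2)) for d in env.mark_of('wrist',q)[:2]])
plan([((.441,.29,.15),12.7,9)])
E
```

```text
t 2.78 p [ 0.4212 -0.0525  0.2875] x [ 0.007 -0.012 -1.   ] y [0.994 0.11  0.006] F [ 0.9 -0.3  0.7] w 0.094 q7 [ 0.45  0.22 -0.48  1.98  0.14  0.96  0.  ]
hub_seat [(array([ 0.493, -0.016,  0.016]), 0.77)]
tension_knob_grip [(array([ 0.533, -0.214,  0.081]), 0.75)]
set_mark [(array([ 0.517, -0.129,  0.037]), 0.68)]
shoe_face [(array([ 0.506, -0.06 ,  0.036]), 0.67)]
[1.48, 0.62, -3.81, -0.013, 1.0], [1.48, 0.67, -3.8, -0.013, 1.0], [1.48, 0.72, -3.79, -0.013, 1.0], [1.48, 0.77, -3.78, -0.013, 1.0], [1.48, 0.82, -3.77, -0.013, 1.0], [1.48, 0.87, -3.76, -0.013, 1.0], [1.48, 0.92, -3.74, -0.013, 1.0], [1.48, 0.96, -3.73, -0.013, 1.0],
[1.47, 1.01, -3.72, -0.013, 1.0], 
max [1.48  1.01  3.81  0.013]
```

View pics/b.png

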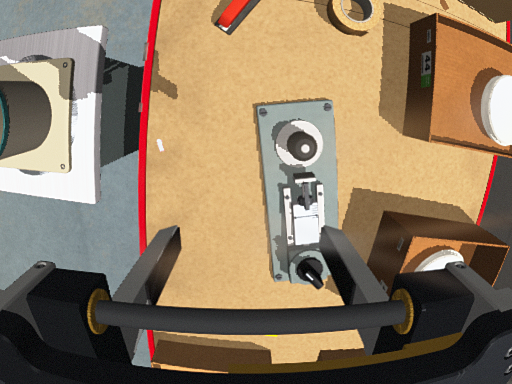

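>>> drive_tool(
  targets=[
    [1.5, 0.6, -3.8, -0.013, 1],
    [1.5, 0.7, -3.8, -0.013, 1],
    [1.5, 0.7, -3.8, -0.013, 1],
    [1.5, 0.8, -3.8, -0.013, 1],
    [1.5, 0.8, -3.8, -0.013, 1],
    [1.5, 0.9, -3.8, -0.013, 1],
    [1.5, 0.9, -3.7, -0.013, 1],
    [1.5, 1, -3.7, -0.013, 1],
  ],
)

```text
time: 3.7
ee_pos: [0.4566, 0.2348, 0.1588]
eef_rot: [0.548, 0.456, 0.527, -0.463]
force: [0.9, -0.5, 0.7]
width: 0.0941
```

```bash
python3 - <<'E'
from h import *
s,A,p=st()
im=env.capture('wrist');cv2.imwrite('pics/c.png',im)
print([(np.round(d['point'],3),round(d['confidence'],2)) for d in env.mark_of('wrist','tape_roll')])
for d in env.masks_of('wrist','tape_roll'):
    m=d['mask'].astype(np.uint8);ys,xs=np.nonzero(m)
    c=max(cv2.findContours(m,0,cv2.CHAIN_APPROX_NONE)[0],key=len)[:,0]
    W=np.array([wplane(u,v,.036,A,p) for u,v in c]);(cx,cy),r=cv2.minEnclosingCircle(W[:,:2].astype(np.float32))
    print(d['confidence'],xs.mean(),ys.mean(),cx,cy,r)
E
```

```text
t 3.7 p [0.4566 0.2348 0.1588] x [ 0.016 -0.027 -1.   ] y [0.988 0.156 0.011] F [ 0.9 -0.5  0.7] w 0.0941 q7 [-0.23  0.53 -0.47  1.94  0.39  0.76 -0.78]
[(array([0.563, 0.361, 0.003]), 0.78), (array([0.468, 0.432, 0.   ]), 0.75)]
0.66 364.90083966413437 87.22071171531387 0.5606626272201538 0.36068466305732727 0.03875209391117096
0.65 248.9706976744186 90.64511627906977 0.44200029969215393 0.3315802812576294 0.034914325922727585
0.57 285.8441011235955 20.17064606741573 0.4672772288322449 0.4233604073524475 0.03593374416232109
```

View pics/c.png

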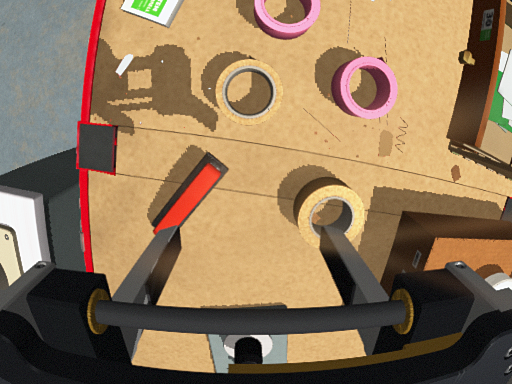

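```bash
python3 - <<'E'
from h import *
plan([((.442,.3316,.10),None,4),((.442,.3316,.011),None,4)])
E
```

```text
[1.4, 0.04, -2.43, -0, 1.0], [1.39, 0.04, -2.43, -0, 1.0], [1.4, 0.04, -2.43, -0, 1.0], [1.39, 0.05, -2.44, -0, 1.0], [2.22, -0.02, -0.06, -0, 1.0], [2.23, -0.02, -0.06, -0, 1.0], [2.22, -0.02, -0.06, -0, 1.0], [2.23, -0.02, -0.06, -0, 1.0],

max [2.23 0.05 2.44 0.  ]
```

>>> drive_tool(
  targets=[
    [1.4, 0, -2.4, 0, 1],
    [1.4, 0.1, -2.5, 0, 1],
    [1.4, 0, -2.4, 0, 1],
    [1.4, 0.1, -2.4, 0, 1],
    [1.4, 0, 0, 0, 1],
    [0, 0, 0, 0, 1],
    [0, 0, 0, 0, 1],
    [0, 0, 0, 0, 1],
  ],
)

```text
time: 4.52
ee_pos: [0.4558, 0.3114, 0.0854]
eef_rot: [0.545, 0.462, 0.516, -0.473]
force: [0.0, 0.3, 0.5]
width: 0.0936
```

```bash
python3 - <<'E'
from h import *
s,A,p=st()
im=env.capture('wrist');cv2.imwrite('pics/d.png',im)
for d in env.masks_of('wrist','tape_roll'):
    m=d['mask'].astype(np.uint8);ys,xs=np.nonzero(m)
    c=max(cv2.findContours(m,0,cv2.CHAIN_APPROX_NONE)[0],key=len)[:,0]
    W=np.array([wplane(u,v,.036,A,p) for u,v in c]);(cx,cy),r=cv2.minEnclosingCircle(W[:,:2].astype(np.float32))
    print(d['confidence'],xs.mean(),ys.mean(),cx,cy,r)
plan([((.442,.3316,.011),None,4)])
E
```

```text
t 4.52 p [0.4558 0.3114 0.0854] x [ 0.02  -0.039 -0.999] y [0.992 0.127 0.015] F [0.  0.3 0.5] w 0.0936 q7 [-0.43  0.68 -0.38  1.89  0.46  0.67 -0.98]
0.83 378.42088463292293 164.4673962608299 0.5608506202697754 0.36428555846214294 0.041143421083688736
0.62 234.53149606299212 182.79790026246718 0.44184648990631104 0.334390789270401 0.03672635927796364
0.57 283.28582823717096 60.19516086147301 0.4669013023376465 0.4314415454864502 0.03507215157151222
[1.84, -0.32, -0.6, -0, 1.0], [1.84, -0.32, -0.61, -0, 1.0], [1.85, -0.32, -0.6, -0, 1.0], [1.84, -0.31, -0.61, -0, 1.0], 
max [1.85 0.32 0.61 0.  ]
```

View pics/d.png

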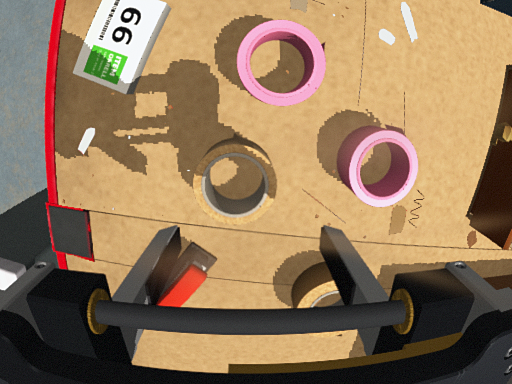

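>>> drive_tool(
  targets=[
    [0, -0.6, -1.0, 0, 1],
    [0, -0.5, -1.0, 0, 1],
    [0.2, -0.2, -0.4, 0, 1],
    [1.5, 0, 0, 0, 1],
    [1.5, 0, 0, 0, 1],
    [1.5, 0, 0, 0, 1],
    [0, 0, 0, 0, 1],
    [0, 0, 0, 0, 1],
  ],
)

```text
time: 5.28
ee_pos: [0.44, 0.3394, 0.0407]
eef_rot: [0.545, 0.465, 0.516, -0.469]
force: [-0.2, 0.2, -0.6]
width: 0.0939
```

```bash
python3 - <<'E'
from h import *
s,A,p=st()
im=env.capture('wrist');cv2.imwrite('pics/e.png',im)
plan([((.442,.332,.011),None,4)])
E
```

```text
t 5.28 p [0.44   0.3394 0.0407] x [ 0.027 -0.031 -0.999] y [0.991 0.128 0.023] F [-0.2  0.2 -0.6] w 0.0939 q7 [-0.52  0.75 -0.33  1.91  0.51  0.57 -1.08]
[0.75, 0.01, 0.16, -0, 1.0], [0.75, 0.01, 0.17, -0, 1.0], [0.75, 0.02, 0.16, -0, 1.0], [0.75, 0.01, 0.17, -0, 1.0], 
max [0.75 0.02 0.17 0.  ]
```

View pics/e.png

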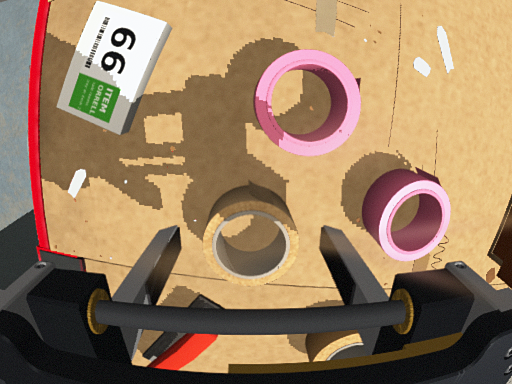

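```bash
python3 - <<'E'
from h import *
s,A,p=st()
for uv in [(251,244),(204,241),(300,243),(250,284)]: print(wplane(*uv,.036,A,p).round(4))
print(wproj(p,A,p))
t=lambda a:[p.round(3)]
th=np.linspace(0,6.28,200)
im=cv2.imread('pics/e.png')
for c,col in(((.442,.332),(0,0,255)),((.440,.334),(255,0,0))):
  for r in(.0335,.0235):
    for a in th:
      u,v=wproj(np.array([c[0]+r*np.cos(a),c[1]+r*np.sin(a),.036]),A,p); cv2.circle(im,(int(round(u)),int(round(v))),0,col,-1)
cv2.imwrite('pics/e2.png',cv2.resize(im[150:310,120:380],None,fx=3,fy=3))
E
```

```text
t 5.33 p [0.4398 0.3394 0.0407] x [ 0.027 -0.031 -0.999] y [0.991 0.128 0.023] F [-0.5  0.4 -0.1] w 0.0942 q7 [-0.52  0.75 -0.33  1.91  0.51  0.57 -1.08]
[0.4423 0.3321 0.036 ]
[0.4098 0.3304 0.036 ]
[0.4762 0.3366 0.036 ]
[0.446  0.2984 0.036 ]
[248.96629901 237.40328888]
```

View pics/e2.png

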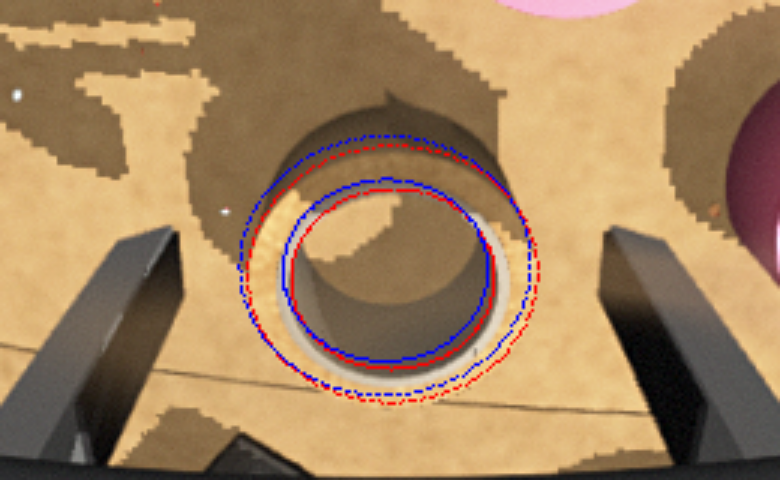

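>>> drive_tool(
  targets=[
    [0, 0.1, 0.6, 0, 1],
    [1.0, 0, 0.1, 0, 1],
    [1.0, 0, 0.1, 0, 1],
    [0.9, 0, 0, 0, 1],
    [0, 0, 0, 0, 1],
    [0, 0, 0, 0, 0.5],
    [0, 0, 0, 0, 0.5],
    [0, 0, 0, 0, 0.5],
  ],
  grip_force=15,
)

```text
time: 6.0
ee_pos: [0.4441, 0.3307, 0.0112]
eef_rot: [0.545, 0.466, 0.516, -0.468]
force: [-0.6, -0.8, -0.4]
width: 0.0774
```

>>> drive_tool(
  targets=[
    [0, 0, 0, 0, 0.5],
    [0, 0, 0, 0, 0.5],
    [0, 0, 0, 0, 0.5],
    [-1.0, 0, 0, 0, 0.5],
    [-1.0, 0, 0, 0, 0.5],
    [-1.0, 0, 0, 0, 0.5],
    [-1.0, 0, 0, 0, 0.5],
    [-1.0, 0, 0, 0, 0.5],
  ],
)

```text
time: 6.67
ee_pos: [0.4416, 0.332, 0.0653]
eef_rot: [0.545, 0.465, 0.517, -0.468]
force: [0.3, -0.1, -0.9]
width: 0.0666
```

```bash
python3 - <<'E'
from h import *
s,A,p=st()
im=env.capture('wrist');cv2.imwrite('pics/f.png',im)
E
```

```text
t 6.67 p [0.4416 0.332  0.0653] x [ 0.028 -0.03  -0.999] y [0.991 0.128 0.024] F [ 0.3 -0.1 -0.9] w 0.0666 q7 [-0.49  0.71 -0.36  1.91  0.49  0.61 -1.05]
```

View pics/f.png

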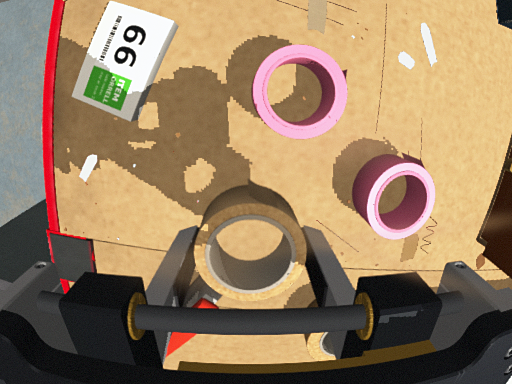

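```bash
python3 - <<'E'
from h import *
s,A,p=st()
im=cv2.imread('pics/f.png')
th=np.linspace(0,6.28,200)
for dz,col in((0,(0,0,255)),(-.002,(255,0,0)),(-.004,(0,255,0))):
  for r in(.0335,.0235):
    for a in th:
      X=p+A@np.array([-.025,r*np.cos(a),dz+r*np.sin(a)])
      u,v=wproj(X,A,p); cv2.circle(im,(int(round(u)),int(round(v))),0,col,-1)
cv2.imwrite('pics/f2.png',cv2.resize(im[160:320,120:380],None,fx=3,fy=3))
plan([((.455,.24,.15),None,4),((.494,0,.15),None,8)],w=.5)
E
```

```text
t 6.72 p [0.4427 0.3332 0.0673] x [ 0.031 -0.027 -0.999] y [0.991 0.128 0.027] F [-0.1  0.2  0.7] w 0.0666 q7 [-0.49  0.71 -0.36  1.91  0.49  0.61 -1.05]
[-1.99, 0.06, 2.41, -0, 0.5], [-1.99, 0.06, 2.41, -0, 0.5], [-2, 0.06, 2.42, -0, 0.5], [-1.99, 0.07, 2.41, -0, 0.5], [0.1, 0.1, 3.04, -0, 0.5], [0.1, 0.1, 3.04, -0, 0.5], [0.1, 0.1, 3.04, -0, 0.5], [0.1, 0.1, 3.03, -0, 0.5],
[0.09, 0.1, 3.04, -0, 0.5], [0.1, 0.09, 3.03, -0, 0.5], [0.09, 0.1, 3.04, -0, 0.5], [0.1, 0.09, 3.03, -0, 0.5], 
max [2.   0.1  3.04 0.  ]
```

View pics/f2.png

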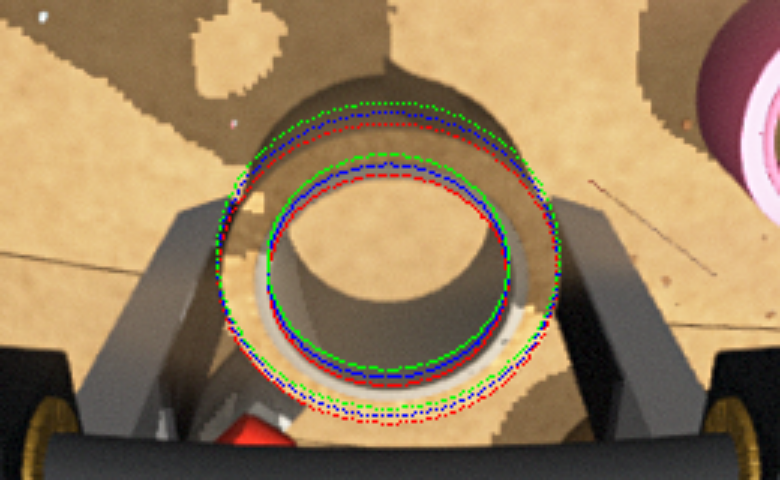

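>>> drive_tool(
  targets=[
    [-2, 0, 0.5, 0, 0.5],
    [-2, 0.1, 2.4, 0, 0.5],
    [-2, 0.1, 2.4, 0, 0.5],
    [-2, 0.1, 2.4, 0, 0.5],
    [0, 0.1, 2.6, 0, 0.5],
    [0, 0.1, 2.6, 0, 0.5],
    [0, 0.1, 2.6, 0, 0.5],
    [0, 0.1, 2.6, 0, 0.5],
  ],
)

```text
time: 7.38
ee_pos: [0.472, 0.1599, 0.163]
eef_rot: [0.549, 0.468, 0.519, -0.458]
force: [0.2, -0.8, -0.5]
width: 0.0671
```

>>> drive_tool(
  targets=[
    [0, 0.1, 2.6, 0, 0.5],
    [0, 0.1, 2.6, 0, 0.5],
    [0, 0.1, 2.6, 0, 0.5],
    [0, 0.1, 2.6, 0, 0.5],
    [0, 0.1, 2.6, 0, 0.5],
    [0, 0, 0, 0, 0.5],
    [0, 0, 0, 0, 0.5],
    [0, 0, 0, 0, 0.5],
  ],
)

```text
time: 8.05
ee_pos: [0.4966, 0.0174, 0.1711]
eef_rot: [0.549, 0.471, 0.514, -0.461]
force: [-0.1, -0.3, -0.1]
width: 0.0667
```

```bash
python3 - <<'E'
from h import *
s,A,p=st()
im=env.capture('wrist');cv2.imwrite('pics/g.png',im)
im=env.capture('scene');cv2.imwrite('pics/gs.png',im)
for q in ('hub_seat','tension_knob_grip','set_mark','shoe_face','tape_roll'):
    print(q,[(np.round(d['point'],4),round(d['confidence'],2)) for d in env.mark_of('wrist',q)[:2]])
E
```

```text
t 8.05 p [0.4966 0.0174 0.1711] x [ 0.047 -0.022 -0.999] y [0.99  0.131 0.044] F [-0.1 -0.3 -0.1] w 0.0667 q7 [ 0.23  0.47 -0.49  2.01  0.39  0.7  -0.37]
hub_seat []
tension_knob_grip [(array([ 0.5361, -0.2167,  0.0763]), 0.85), (array([0.3911, 0.1984, 0.0019]), 0.67)]
set_mark [(array([ 0.5199, -0.1266,  0.0337]), 0.67)]
shoe_face [(array([ 0.5046, -0.0595,  0.0338]), 0.65)]
tape_roll [(array([0.4919, 0.0165, 0.1543]), 0.86), (array([ 0.5363, -0.2124,  0.0799]), 0.35)]
```

View pics/g.png

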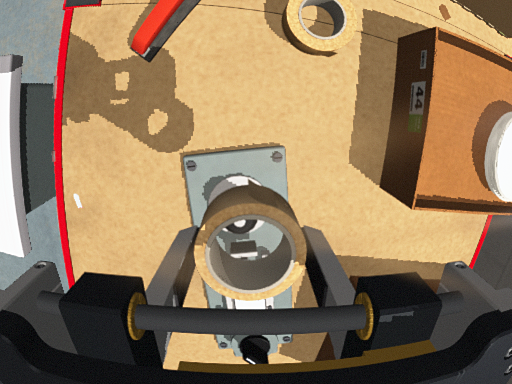

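```bash
python3 - <<'E'
from h import *
p=np.array([.4212,-.0525,.2875]);q=[0.531, 0.47, 0.522, -0.473];q=np.array(q)/np.linalg.norm(q);A=R(q)
im=cv2.imread('pics/b.png')
th=np.linspace(0,6.28,200)
def circ(c,r,z,col):
    for a in th:
      u,v=wproj(np.array([c[0]+r*np.cos(a),c[1]+r*np.sin(a),z]),A,p); 
      u,v=(u+.5-265)*8,(v+.5-110)*8
      cv2.circle(big,(int(u),int(v)),1,col,-1)
big=cv2.resize(im[110:180,265:345],None,fx=8,fy=8,interpolation=cv2.INTER_CUBIC)
for c,col in(((.494,-.0165),(0,0,255)),):
    circ(c,.037,.018,col);circ(c,.014,.065,col)
cv2.imwrite('pics/b2.png',big)
E
```

```text
(no output)
```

View pics/b2.png

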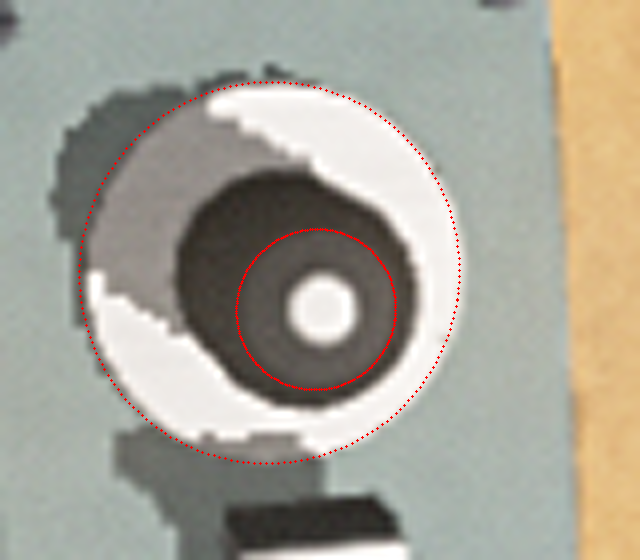

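```bash
python3 - <<'E'
from h import *
s,A,p=st()
plan([((.495,-.0195,.10),None,5),((.495,-.0195,.06),None,3)],w=.5)
E
```

```text
t 8.4 p [0.4966 0.0187 0.1707] x [ 0.047 -0.021 -0.999] y [0.99  0.133 0.043] F [0.3 0.1 0.7] w 0.067 q7 [ 0.23  0.47 -0.49  2.01  0.39  0.7  -0.37]
[1.43, -0.19, 0.72, -0, 0.5], [1.43, -0.2, 0.71, -0, 0.5], [1.43, -0.19, 0.72, -0, 0.5], [1.42, -0.2, 0.71, -0, 0.5], [1.43, -0.19, 0.72, -0, 0.5], [1.33, -0.06, -0.04, -0, 0.5], [1.33, -0.06, -0.04, -0, 0.5], [1.33, -0.06, -0.03, -0, 0.5],

max [1.43 0.2  0.72 0.  ]
```

>>> drive_tool(
  targets=[
    [0, -0.1, 1.2, 0, 0.5],
    [0, -0.1, 1.2, 0, 0.5],
    [0.5, -0.1, 1.2, 0, 0.5],
    [1.4, -0.2, 0.2, 0, 0.5],
    [1.4, -0.1, 0, 0, 0.5],
    [1.4, -0.1, 0, 0, 0.5],
    [1.4, -0.1, 0, 0, 0.5],
    [0, 0, 0, 0, 0.5],
  ],
)

```text
time: 9.07
ee_pos: [0.4979, -0.0215, 0.1076]
eef_rot: [0.551, 0.47, 0.515, -0.458]
force: [0.1, -0.7, -0.7]
width: 0.0667
```

```bash
python3 - <<'E'
from h import *
s,A,p=st()
im=env.capture('wrist');cv2.imwrite('pics/h.png',im)
plan([((.495,-.0195,.045),None,4),((.495,-.0195,.033),None,3)],w=.5)
E
```

```text
t 9.07 p [ 0.4979 -0.0215  0.1076] x [ 0.049 -0.02  -0.999] y [0.989 0.138 0.046] F [ 0.1 -0.7 -0.7] w 0.0667 q7 [ 0.25  0.57 -0.41  2.07  0.48  0.54 -0.37]
[1.58, -0.16, -0.1, -0, 0.5], [1.58, -0.16, -0.1, -0, 0.5], [1.58, -0.15, -0.1, -0, 0.5], [1.59, -0.16, -0.1, -0, 0.5], [0.4, -0.02, -0.01, -0, 0.5], [0.4, -0.02, -0.01, -0, 0.5], [0.4, -0.01, -0.01, -0, 0.5], 
max [1.59 0.16 0.1  0.  ]
```

View pics/h.png

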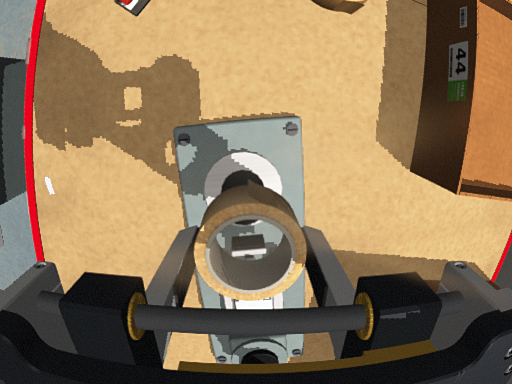

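>>> drive_tool(
  targets=[
    [0, -0.2, -0.3, 0, 0.5],
    [0.8, -0.1, 0, 0, 0.5],
    [0.9, -0.1, 0, 0, 0.5],
    [0.9, -0.1, 0, 0, 0.5],
    [0.9, 0, 0, 0, 0.5],
    [0.9, 0, 0, 0, 0.5],
    [0.5, 0, 0, 0, 0.5],
    [0, 0, 0, 0, 0.5],
  ],
)

```text
time: 9.78
ee_pos: [0.4982, -0.019, 0.0574]
eef_rot: [0.553, 0.472, 0.514, -0.456]
force: [0.1, -0.6, -0.9]
width: 0.0667
```

```bash
python3 - <<'E'
from h import *
s,A,p=st()
im=env.capture('wrist');cv2.imwrite('pics/i.png',im)
plan([((.495,-.0195,.045),None,4),((.495,-.0195,.032),None,3)],w=.5)
E
```

```text
t 9.78 p [ 0.4982 -0.019   0.0574] x [ 0.057 -0.019 -0.998] y [0.989 0.14  0.053] F [ 0.1 -0.6 -0.9] w 0.0667 q7 [ 0.18  0.65 -0.32  2.11  0.57  0.4  -0.45]
[0.31, -0.1, -0.01, -0, 0.5], [0.32, -0.1, -0, -0, 0.5], [0.31, -0.1, -0.01, -0, 0.5], [0.32, -0.1, -0, -0, 0.5], [0.43, -0.02, -0.01, -0, 0.5], [0.43, -0.03, -0.01, -0, 0.5], [0.43, -0.02, -0.02, -0, 0.5], 
max [0.43 0.1  0.02 0.  ]
```

View pics/i.png

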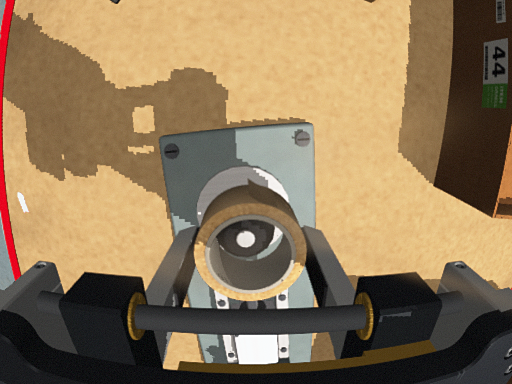

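>>> drive_tool(
  targets=[
    [0, -0.3, 0, 0, 0.5],
    [0.6, -0.1, 0, 0, 0.5],
    [0.6, 0, 0, 0, 0.5],
    [0.6, 0, 0, 0, 0.5],
    [0.5, 0, 0, 0, 0.5],
    [0, 0, 0, 0, 0.5],
    [0, 0, 0, 0, 0.5],
    [0, 0, 0, 0, 0.5],
  ],
)

```text
time: 10.5
ee_pos: [0.4962, -0.0199, 0.0327]
eef_rot: [0.553, 0.472, 0.513, -0.455]
force: [0.6, 0.1, -0.7]
width: 0.0663
```

```bash
python3 - <<'E'
from h import *
s,A,p=st()
im=env.capture('wrist');cv2.imwrite('pics/j.png',im)
E
```

```text
t 10.5 p [ 0.4962 -0.0199  0.0327] x [ 0.059 -0.019 -0.998] y [0.989 0.14  0.055] F [ 0.6  0.1 -0.7] w 0.0663 q7 [ 0.15  0.69 -0.26  2.13  0.61  0.33 -0.49]
```

View pics/j.png

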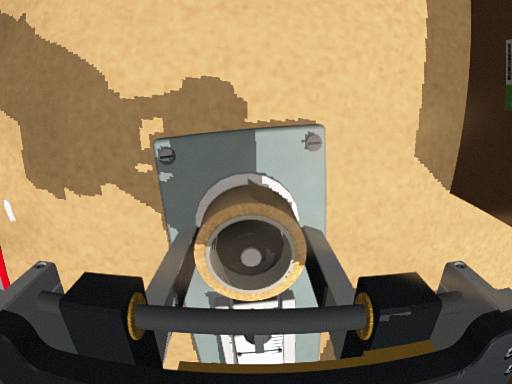

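>>> drive_tool(
  targets=[
    [0.2, 0, 0, 0, 0.5],
    [0, 0, 0, 0, 0.9],
    [0, 0, 0, 0, 0.9],
    [0, 0, 0, 0, 0.9],
    [0, 0, 0, 0, 0.9],
    [-1, 0, 0, 0, 0.9],
    [-1.5, 0, 0, 0, 0.9],
    [-1.5, 0, 0, 0, 0.9],
  ],
)

```text
time: 11.22
ee_pos: [0.493, -0.0191, 0.0703]
eef_rot: [0.553, 0.471, 0.514, -0.456]
force: [-0.8, -0.2, -0.0]
width: 0.0848
```

>>> drive_tool(
  targets=[
    [-2, 0, 0, 0, 1],
    [-2, 0, 0, 0, 1],
    [-2, 0, 0, 0, 1],
    [-2, 0, 0, 0, 1],
    [-2, 0, 0, 0, 1],
    [0, 0, 0, 0, 1],
    [0, 0, 0, 0, 1],
    [0, 0, 0, 0, 1],
  ],
)

```text
time: 11.88
ee_pos: [0.4875, -0.0173, 0.1777]
eef_rot: [0.554, 0.472, 0.513, -0.455]
force: [0.2, 0.3, -0.4]
width: 0.0936
```

```bash
python3 - <<'E'
from h import *
s,A,p=st()
im=env.capture('wrist');cv2.imwrite('pics/k.png',im)
for q in ('hub_seat','tension_knob_grip','set_mark','pointer','shoe_face','tape_roll'):
    print(q,[(np.round(d['point'],4),round(d['confidence'],2)) for d in env.mark_of('wrist',q)[:2]])
E
```

```text
t 11.88 p [ 0.4875 -0.0173  0.1777] x [ 0.06  -0.02  -0.998] y [0.989 0.14  0.056] F [ 0.2  0.3 -0.4] w 0.0936 q7 [ 0.33  0.45 -0.51  2.04  0.39  0.69 -0.29]
hub_seat [(array([ 0.4921, -0.0191,  0.017 ]), 0.58)]
tension_knob_grip [(array([ 0.5365, -0.2131,  0.0794]), 0.53)]
set_mark [(array([ 0.5185, -0.1271,  0.0348]), 0.91)]
pointer [(array([ 0.5115, -0.1076,  0.0391]), 0.91)]
shoe_face [(array([ 0.5041, -0.059 ,  0.0343]), 0.59)]
tape_roll [(array([ 0.493 , -0.0221,  0.0152]), 0.56)]
```

View pics/k.png

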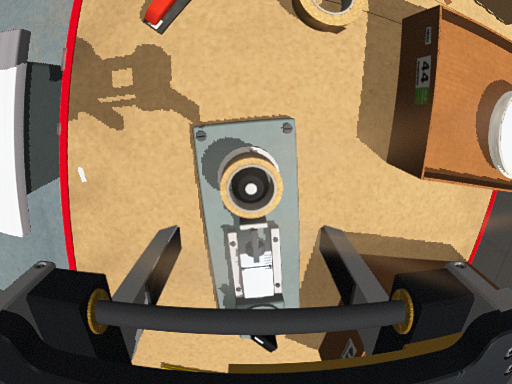

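```bash
python3 - <<'E'
from h import *
p=np.array([.4212,-.0525,.2875]);q=[0.531, 0.47, 0.522, -0.473];q=np.array(q)/np.linalg.norm(q);A=R(q)
im=cv2.imread('pics/b.png')
cv2.imwrite('pics/b3.png',cv2.resize(im[150:300,260:360],None,fx=5,fy=4,interpolation=cv2.INTER_CUBIC))
plan([((.52,-.15,.17),26,6),((.5375,-.200,.15),44,6)])
E
```

```text
[0.19, 0.22, 2.27, -0.052, 1.0], [0.19, 0.11, 2.28, -0.052, 1.0], [0.2, -0.01, 2.28, -0.052, 1.0], [0.19, -0.13, 2.27, -0.052, 1.0], [0.2, -0.25, 2.26, -0.052, 1.0], [0.19, -0.36, 2.25, -0.052, 1.0], [0.37, -0.12, 0.86, -0.052, 1.0], [0.37, -0.16, 0.85, -0.052, 1.0],
[0.36, -0.21, 0.85, -0.052, 1.0], [0.37, -0.25, 0.83, -0.052, 1.0], [0.36, -0.29, 0.82, -0.052, 1.0], [0.37, -0.34, 0.81, -0.052, 1.0], 
max [0.37  0.36  2.28  0.052]
```

View pics/b3.png

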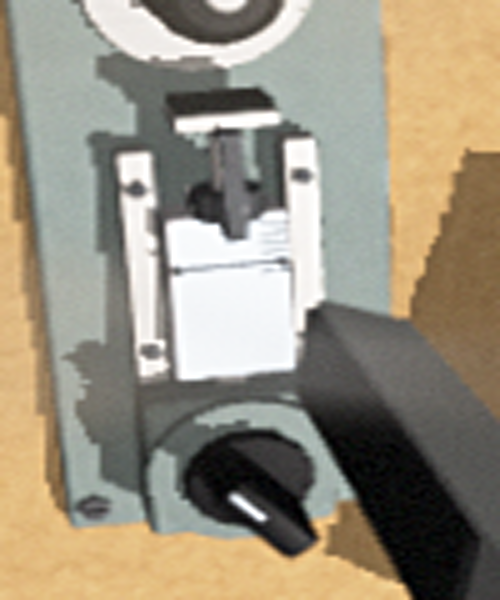

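>>> drive_tool(
  targets=[
    [0, 0.2, 2, -0.052, 1],
    [0, 0.1, 2, -0.052, 1],
    [0, 0, 2, -0.052, 1],
    [0, -0.1, 2, -0.052, 1],
    [0, -0.2, 2, -0.052, 1],
    [0, -0.3, 2, -0.052, 1],
    [0, -0.2, 1.5, -0.052, 1],
    [0, -0.2, 1.5, -0.052, 1],
  ],
)

```text
time: 12.9
ee_pos: [0.528, -0.1626, 0.1795]
eef_rot: [0.642, 0.338, 0.604, -0.33]
force: [-1.0, -0.7, 0.3]
width: 0.0943
```

```bash
python3 - <<'E'
from h import *
s,A,p=st()
im=env.capture('wrist');cv2.imwrite('pics/l.png',im)
for q in ('tension_knob_grip','set_mark','pointer'):
    print(q,[(np.round(d['point'],4),round(d['confidence'],2)) for d in env.mark_of('wrist',q)[:2]])
E
```

```text
t 12.9 p [ 0.528  -0.1626  0.1795] x [ 0.053 -0.016 -0.998] y [0.832 0.553 0.036] F [-1.  -0.7  0.3] w 0.0943 q7 [ 0.67  0.56 -0.64  1.87  0.47  0.81  0.38]
tension_knob_grip [(array([ 0.536 , -0.2141,  0.0806]), 0.79)]
set_mark [(array([ 0.5214, -0.1286,  0.0336]), 0.96)]
pointer [(array([ 0.511 , -0.1099,  0.0391]), 0.72), (array([ 0.5194, -0.1279,  0.0374]), 0.22)]
```

View pics/l.png

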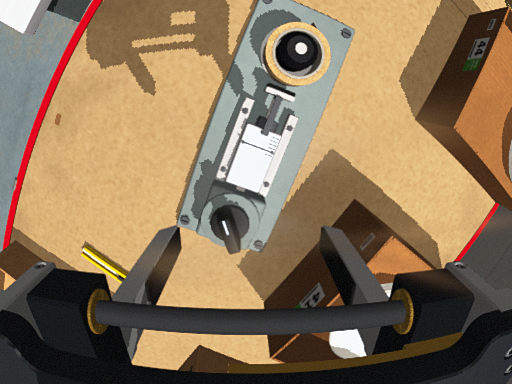

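```bash
cat >> h.py <<'E'
def overlay(src,dst,A,p,box,f,c,yaws,z=.086,off=(0,0)):
    im=cv2.imread(src);x0,y0,x1,y1=box
    big=cv2.resize(im[y0:y1,x0:x1],None,fx=f,fy=f,interpolation=cv2.INTER_CUBIC)
    cols=[(0,0,255),(0,255,0),(255,0,0)]
    for k,yw in enumerate(yaws):
        e=np.array([np.cos(np.radians(yw)),np.sin(np.radians(yw))]);n=np.array([-e[1],e[0]])
        pts=[]
        for a,b in((21,7),(21,-7),(-21,-7),(-21,7)):
            q=np.array(c)+e*a/1000+n*b/1000
            u=wproj(np.r_[q,z],A,p);pts.append([(u[0]+.5-x0)*f,(u[1]+.5-y0)*f])
        cv2.polylines(big,[np.int32(pts)],True,cols[k],1)
    for r,zz in((.022,.056),):
        for a in np.linspace(0,6.28,100):
            u=wproj(np.array([c[0]+r*np.cos(a),c[1]+r*np.sin(a),zz]),A,p)
            cv2.circle(big,(int((u[0]+.5-x0)*f),int((u[1]+.5-y0)*f)),1,(255,0,255),-1)
    cv2.imwrite(dst,big)
E
python3 - <<'E'
from h import *
s,A,p=st()
overlay('pics/l.png','pics/l2.png',A,p,(180,80,320,260),4,(.537,-.2135),[-46,-40])
for uv in((355,200),(268,310),(285,150),(300,305)): print(uv,wplane(*uv,.1,A,p).round(3),wplane(*uv,0,A,p).round(3))
E
```

```text
t 13.1 p [ 0.5277 -0.161   0.1795] x [ 0.053 -0.015 -0.998] y [0.834 0.55  0.036] F [ 0.3  0.5 -0.6] w 0.0938 q7 [ 0.67  0.56 -0.64  1.87  0.47  0.81  0.37]
(355, 200) [ 0.618 -0.106  0.1  ] [ 0.674 -0.113  0.   ]
(268, 310) [ 0.621 -0.26   0.1  ] [ 0.679 -0.326  0.   ]
(285, 150) [ 0.532 -0.106  0.1  ] [ 0.555 -0.112  0.   ]
(300, 305) [ 0.648 -0.236  0.1  ] [ 0.717 -0.293 -0.   ]
```

View pics/l2.png

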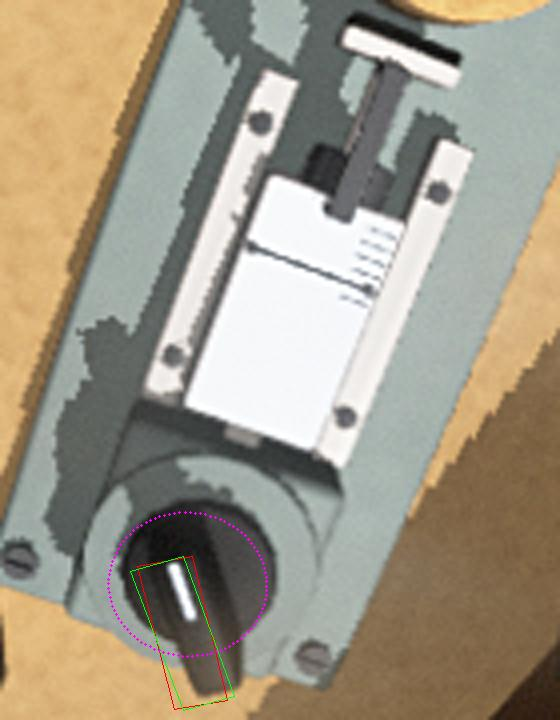

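```bash
python3 - <<'E'
from h import *
s,A,p=st()
print(wplane(229.3,221.3,.056,A,p))
overlay('pics/l.png','pics/l2.png',A,p,(200,180,270,260),8,(.5365,-.2085),[-46,-41])
E
```

```text
t 13.1 p [ 0.5277 -0.161   0.1795] x [ 0.053 -0.015 -0.998] y [0.834 0.55  0.036] F [ 0.3  0.5 -0.6] w 0.0938 q7 [ 0.67  0.56 -0.64  1.87  0.47  0.81  0.37]
[ 0.53660148 -0.2067839   0.056     ]
```

View pics/l2.png

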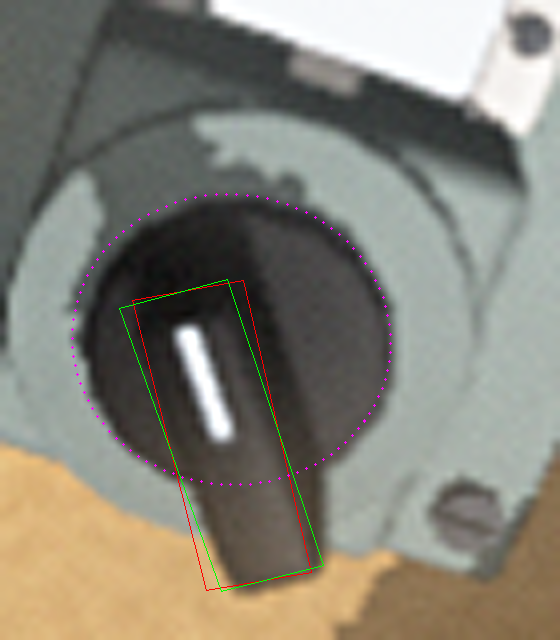

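```bash
python3 - <<'E'
from h import *
s,A,p=st()
plan([((.537,-.21,.12),49,7)])
E
```

```text
t 13.1 p [ 0.5277 -0.161   0.1795] x [ 0.053 -0.015 -0.998] y [0.834 0.55  0.036] F [ 0.3  0.5 -0.6] w 0.0938 q7 [ 0.67  0.56 -0.64  1.87  0.47  0.81  0.37]
[0.87, -0.31, 0.62, -0.039, 1.0], [0.87, -0.33, 0.61, -0.039, 1.0], [0.86, -0.35, 0.6, -0.039, 1.0], [0.87, -0.38, 0.58, -0.039, 1.0], [0.86, -0.4, 0.57, -0.039, 1.0], [0.87, -0.42, 0.55, -0.039, 1.0], [0.86, -0.43, 0.53, -0.039, 1.0], 
max [0.87  0.43  0.62  0.039]
```

>>> drive_tool(
  targets=[
    [0.8, -0.3, 0.6, -0.039, 1],
    [0.8, -0.3, 0.6, -0.039, 1],
    [0.8, -0.4, 0.6, -0.039, 1],
    [0.8, -0.4, 0.6, -0.039, 1],
    [0.8, -0.4, 0.6, -0.039, 1],
    [0.8, -0.4, 0.6, -0.039, 1],
    [0.8, -0.4, 0.5, -0.039, 1],
    [0, 0, 0, 0, 1],
  ],
)

```text
time: 13.77
ee_pos: [0.5366, -0.1961, 0.1236]
eef_rot: [0.684, 0.243, 0.646, -0.237]
force: [-1.2, 0.6, -0.6]
width: 0.0939
```

```bash
python3 - <<'E'
from h import *
s,A,p=st()
im=env.capture('wrist');cv2.imwrite('pics/m.png',im)
overlay('pics/m.png','pics/m2.png',A,p,(180,150,330,300),5,(.537,-.210),[-46,-41])
plan([((.537,-.21,.063),49,5)])
E
```

```text
t 13.77 p [ 0.5366 -0.1961  0.1236] x [ 0.052 -0.01  -0.999] y [0.638 0.77  0.026] F [-1.2  0.6 -0.6] w 0.0939 q7 [ 0.73  0.68 -0.66  1.86  0.6   0.75  0.62]
[1.23, -0.26, 0.14, 0.005, 1.0], [1.23, -0.26, 0.14, 0.005, 1.0], [1.23, -0.27, 0.14, 0.005, 1.0], [1.23, -0.26, 0.14, 0.005, 1.0], [1.22, -0.26, 0.13, 0.005, 1.0], 
max [1.23  0.27  0.14  0.005]
```

View pics/m2.png

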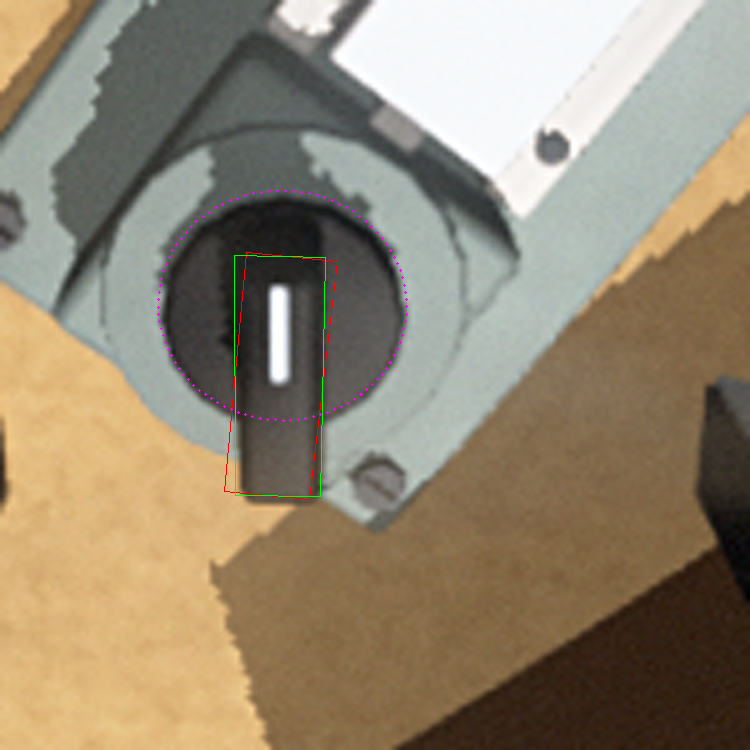

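View pics/m.png

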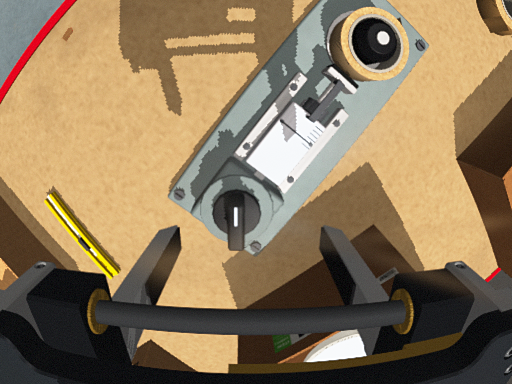

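>>> drive_tool(
  targets=[
    [0.5, -0.6, 0.2, 0, 1],
    [1.1, -0.4, 0.2, 0, 1],
    [1.1, -0.2, 0.2, 0, 1],
    [1.1, -0.1, 0.1, 0, 1],
    [1.1, -0.1, 0, 0, 1],
    [1.1, 0, 0, 0, 1],
    [0, 0, 0, 0, 1],
    [0, 0, 0, 0, 1],
  ],
)

```text
time: 14.48
ee_pos: [0.5366, -0.2077, 0.0591]
eef_rot: [0.684, 0.244, 0.646, -0.236]
force: [0.3, 0.3, 0.3]
width: 0.0937
```

```bash
python3 - <<'E'
from h import *
s,A,p=st()
im=env.capture('wrist');cv2.imwrite('pics/n.png',im)
plan([((.536,-.2105,.063),50,4)])
E
```

```text
t 14.48 p [ 0.5366 -0.2077  0.0591] x [ 0.054 -0.008 -0.999] y [0.638 0.77  0.028] F [0.3 0.3 0.3] w 0.0937 q7 [ 0.7   0.77 -0.58  1.9   0.7   0.63  0.56]
[-0.1, -0.06, 0.04, 0.001, 1.0], [-0.1, -0.06, 0.04, 0.001, 1.0], [-0.09, -0.05, 0.04, 0.001, 1.0], [-0.1, -0.06, 0.05, 0.001, 1.0], 
max [0.1   0.06  0.05  0.001]
```

View pics/n.png

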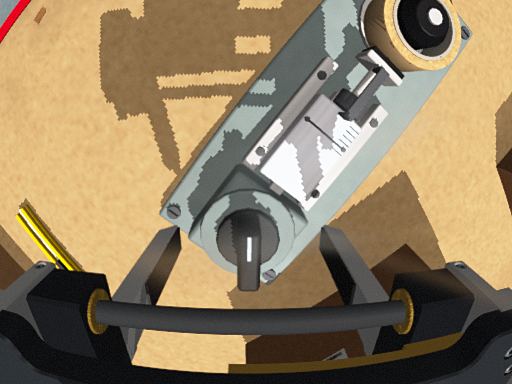

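>>> drive_tool(
  targets=[
    [-0.3, -0.2, 0.2, 0, 0],
    [0, 0, 0, 0, 0],
    [0, 0, 0, 0, 0],
    [0, 0, 0, 0, 0],
    [0, 0, 0, 0, 0],
    [0, 0, 0, 0, 0],
    [0, 0, 0, 0, 0],
    [0, 0, 0, 0, 0],
  ],
  grip_force=35,
)

```text
time: 15.2
ee_pos: [0.5383, -0.211, 0.0649]
eef_rot: [0.685, 0.244, 0.645, -0.236]
force: [0.5, -0.3, 0.4]
width: 0.0437
```

>>> drive_tool(
  targets=[
    [0, 0, 0, 0, 0],
    [0, 0, 0, 0, 0],
    [0, 0, 0, 0.05, 0],
    [0, 0, 0, 0.05, 0],
    [0, 0, 0, 0.05, 0],
    [0, 0, 0, 0.05, 0],
    [0, 0, 0, 0, 0],
    [0, 0, 0, 0, 0],
  ],
)

```text
time: 15.87
ee_pos: [0.5384, -0.211, 0.0648]
eef_rot: [0.657, 0.313, 0.617, -0.301]
force: [0.9, 0.2, -0.0]
width: 0.0142
```

```bash
python3 - <<'E'
from h import *
s,A,p=st()
print(s['moment'], np.degrees(np.arctan2(A[1,1],A[0,1])))
im=env.capture('wrist');cv2.imwrite('pics/o.png',im)
E
```

```text
t 15.87 p [ 0.5384 -0.211   0.0648] x [ 0.057 -0.01  -0.998] y [0.781 0.623 0.039] F [ 0.9  0.2 -0. ] w 0.0142 q7 [ 0.67  0.75 -0.54  1.89  0.64  0.61  0.41]
[-0.21950532  0.11943176  0.13430535] 38.58219434686398
```

View pics/o.png

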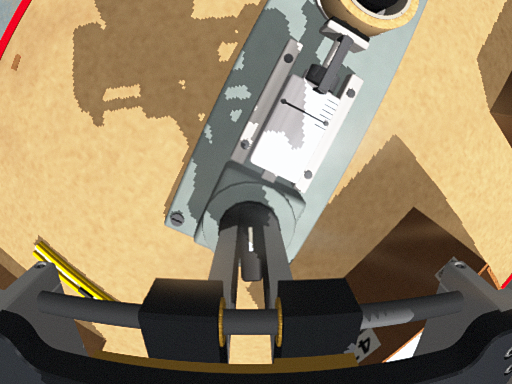

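>>> drive_tool(
  targets=[
    [0, 0, 0, 0.1, 0],
    [0, 0, 0, 0.1, 0],
    [0, 0, 0, 0.1, 0],
    [0, 0, 0, 0.1, 0],
    [0, 0, 0, 0.1, 0],
    [0, 0, 0, 0.1, 0],
    [0, 0, 0, 0, 0],
    [0, 0, 0, 0, 0],
  ],
)

```text
time: 16.58
ee_pos: [0.5387, -0.2107, 0.0648]
eef_rot: [0.531, 0.496, 0.497, -0.473]
force: [0.6, -0.0, 0.8]
width: 0.0139
```

```bash
python3 - <<'E'
from h import *
s,A,p=st()
print(s['moment'], np.degrees(np.arctan2(A[1,1],A[0,1])))
im=env.capture('wrist');cv2.imwrite('pics/p.png',im)
E
```

```text
t 16.58 p [ 0.5387 -0.2107  0.0648] x [ 0.057 -0.009 -0.998] y [0.997 0.059 0.057] F [ 0.6 -0.   0.8] w 0.0139 q7 [ 0.57  0.72 -0.37  1.89  0.46  0.55 -0.04]
[-0.24936081  0.32261203  0.01543499] 3.3794903368791394
```

View pics/p.png

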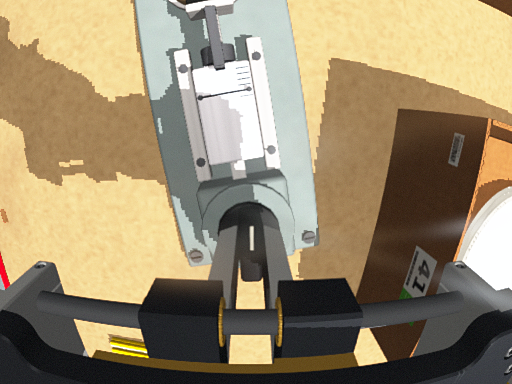

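>>> drive_tool(
  targets=[
    [0, 0, 0, 0.1, 0],
    [0, 0, 0, 0.1, 0],
    [0, 0, 0, 0.1, 0],
    [0, 0, 0, 0.1, 0],
    [0, 0, 0, 0.1, 0],
    [0, 0, 0, 0.1, 0],
    [0, 0, 0, 0, 0],
    [0, 0, 0, 0, 0],
  ],
)

```text
time: 17.3
ee_pos: [0.5391, -0.2106, 0.0649]
eef_rot: [0.359, 0.632, 0.335, -0.599]
force: [1.0, -0.9, 0.6]
width: 0.0144
```

```bash
python3 - <<'E'
from h import *
s,A,p=st()
print(s['moment'], np.degrees(np.arctan2(A[1,1],A[0,1])))
im=env.capture('wrist');cv2.imwrite('pics/q.png',im)
E
```

```text
t 17.3 p [ 0.5391 -0.2106  0.0649] x [ 0.058 -0.007 -0.998] y [ 0.854 -0.518  0.053] F [ 1.  -0.9  0.6] w 0.0144 q7 [ 0.47  0.7  -0.22  1.89  0.26  0.51 -0.46]
[-0.01603275  0.41071792  0.02018351] -31.23936724953132
```

View pics/q.png

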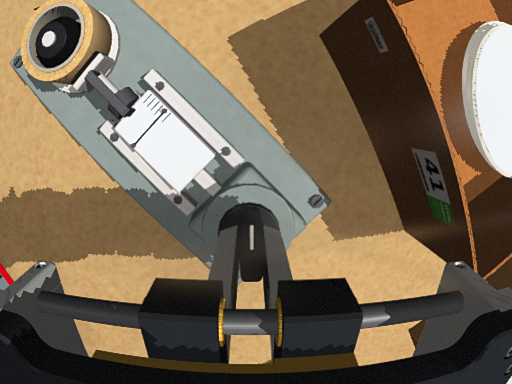

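```bash
python3 - <<'E'
import cv2
for n,b in (('p',(160,0,300,190)),('q',(20,0,200,190))):
    im=cv2.imread(f'pics/{n}.png');x0,y0,x1,y1=b
    cv2.imwrite(f'pics/{n}2.png',cv2.resize(im[y0:y1,x0:x1],None,fx=4 if n=='q' else 3,fy=4 if n=='q' else 3,interpolation=cv2.INTER_CUBIC)[:600])
E
```

```text
(no output)
```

View pics/q2.png

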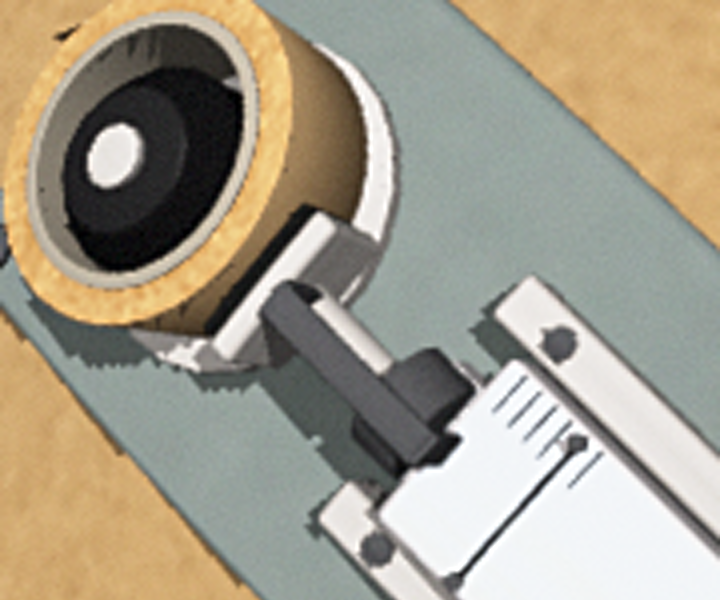

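View pics/p2.png

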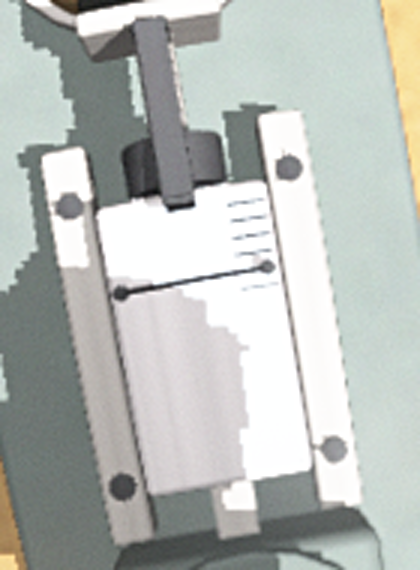

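>>> drive_tool(
  targets=[
    [0, 0, 0, 0.1, 0],
    [0, 0, 0, 0.1, 0],
    [0, 0, 0, 0.1, 0],
    [0, 0, 0, 0.1, 0],
    [0, 0, 0, 0.1, 0],
    [0, 0, 0, 0.1, 0],
    [0, 0, 0, 0, 0],
    [0, 0, 0, 0, 0],
  ],
)

```text
time: 18.02
ee_pos: [0.5395, -0.2108, 0.0649]
eef_rot: [0.155, 0.711, 0.144, -0.671]
force: [0.5, -1.1, 2.5]
width: 0.014
```

```bash
python3 - <<'E'
from h import *
s,A,p=st()
print(s['moment'], np.degrees(np.arctan2(A[1,1],A[0,1])))
im=env.capture('wrist');cv2.imwrite('pics/r.png',im)
cv2.imwrite('pics/r2.png',cv2.resize(im[40:240,0:200],None,fx=3,fy=3,interpolation=cv2.INTER_CUBIC))
E
```

```text
t 18.02 p [ 0.5395 -0.2108  0.0649] x [ 0.059 -0.004 -0.998] y [ 0.413 -0.91   0.028] F [ 0.5 -1.1  2.5] w 0.014 q7 [ 0.38  0.69 -0.06  1.9   0.05  0.49 -0.86]
[ 0.08467732  0.27832915 -0.08159665] -65.60807085884115
```

View pics/r.png

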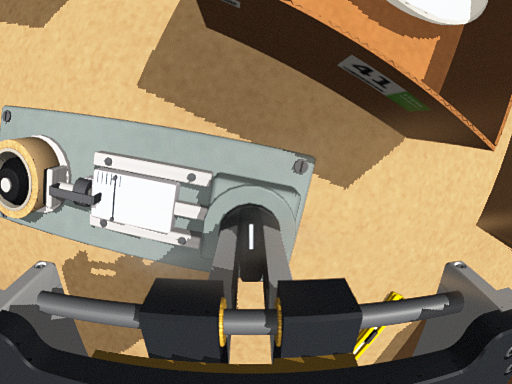

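View pics/r2.png

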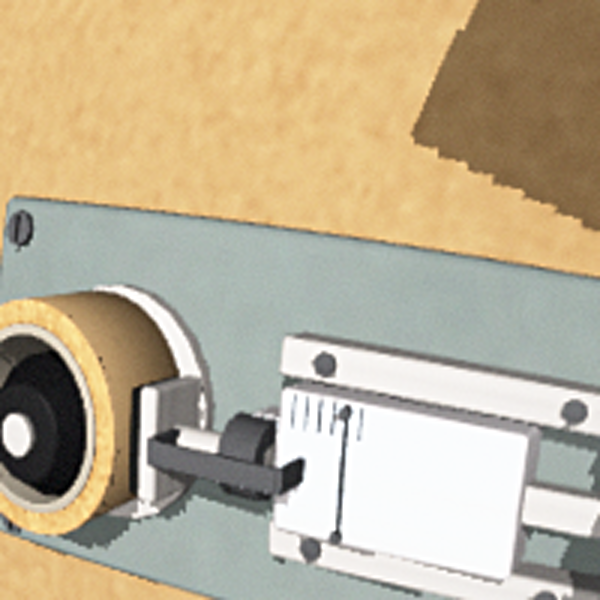

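```bash
cat >> h.py <<'E'
def gap(uvp,uvm,A,p,ang=None):
    # unwinder y axis
    yv=np.array([.4945-.537,-.0165+.2105]);yv/=np.linalg.norm(yv)
    P=wplane(*uvp,.037,A,p)[:2];M=wplane(*uvm,.035,A,p)[:2]
    return (P-M)@yv*1000, P.round(4), M.round(4)
E
python3 - <<'E'
from h import *
s,A,p=st()
f=lambda x,y:(0+x/3-.33,40+y/3-.33)
print(gap(f(302,468),f(342,468),A,p))
for x in (292,307,320,333,346,362): print(wplane(*f(x,410),.035,A,p)[:2].round(4))
E
```

```text
t 18.07 p [ 0.5394 -0.2109  0.0648] x [ 0.059 -0.004 -0.998] y [ 0.412 -0.911  0.028] F [ 0.2 -1.6  0.5] w 0.014 q7 [ 0.38  0.69 -0.06  1.9   0.05  0.49 -0.86]
(np.float64(11.01491344264076), array([ 0.5125, -0.0947]), array([ 0.5166, -0.1051]))
[ 0.5254 -0.0863]
[ 0.5272 -0.0906]
[ 0.5287 -0.0942]
[ 0.5302 -0.0978]
[ 0.5317 -0.1013]
[ 0.5335 -0.1056]
```

>>> drive_tool(
  targets=[
    [0, 0, 0, 0.1, 0],
    [0, 0, 0, 0.1, 0],
    [0, 0, 0, 0.1, 0],
    [0, 0, 0, 0.1, 0],
    [0, 0, 0, 0, 0],
    [0, 0, 0, 0, 0],
    [0, 0, 0, 0, 0],
    [0, 0, 0, 0, 0],
  ],
)

```text
time: 18.73
ee_pos: [0.5395, -0.2113, 0.0649]
eef_rot: [0.014, 0.728, 0.012, -0.685]
force: [0.1, -1.7, 1.6]
width: 0.0137
```

```bash
python3 - <<'E'
from h import *
s,A,p=st()
print(s['moment'], np.degrees(np.arctan2(A[1,1],A[0,1])))
im=env.capture('wrist');cv2.imwrite('pics/s.png',im)
cv2.imwrite('pics/s2.png',cv2.resize(im[150:290,40:200],None,fx=4,fy=4,interpolation=cv2.INTER_CUBIC))
E
```

```text
t 18.73 p [ 0.5395 -0.2113  0.0649] x [ 0.06  -0.002 -0.998] y [ 0.037 -0.999  0.005] F [ 0.1 -1.7  1.6] w 0.0137 q7 [ 0.31  0.7   0.03  1.9  -0.08  0.49 -1.12]
[ 0.03064267  0.33501801 -0.12005449] -87.86740199775247
```

View pics/s.png

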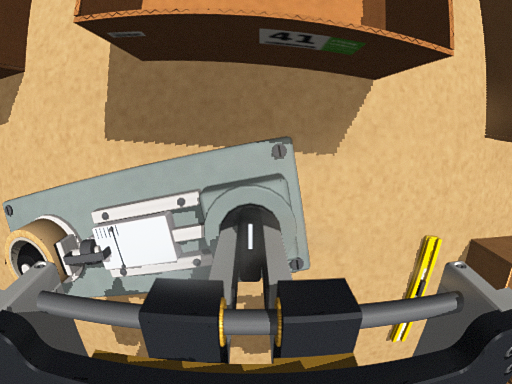

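View pics/s2.png

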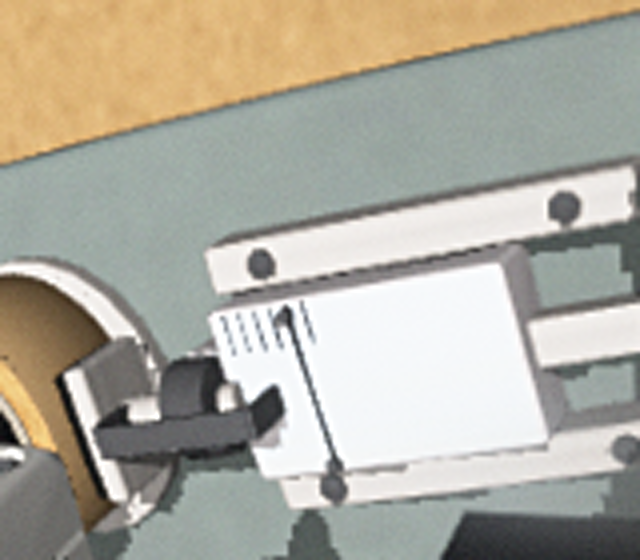

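```bash
python3 - <<'E'
from h import *
s,A,p=st()
f=lambda x,y:(40+x/4-.37,150+y/4-.37)
a=wplane(*f(286,322),.035,A,p);b=wplane(*f(334,480),.035,A,p)
yv=np.array([.4945-.537,-.0165+.2105]);yv/=np.linalg.norm(yv)
print('mark ends y',a[:2]@yv,b[:2]@yv)
for q in((284,400),(278,390),(276,432)):
  P=wplane(*f(*q),.037,A,p); print(q,P.round(4),(P[:2]@yv-(a+b)[:2]@yv/2)*1000)
for x,y in((226,335),(243,333),(260,330),(277,328),(309,322)): print(wplane(*f(x,y),.035,A,p)[:2]@yv)
E
```

```text
t 18.78 p [ 0.5396 -0.2113  0.0649] x [ 0.06  -0.002 -0.998] y [ 0.037 -0.999  0.005] F [ 0.  -0.4  0.8] w 0.0136 q7 [ 0.31  0.7   0.03  1.9  -0.08  0.49 -1.12]
mark ends y -0.20818699596255427 -0.2072963544429222
(284, 400) [ 0.5117 -0.0957  0.037 ] 4.799029734314147
(278, 390) [ 0.5139 -0.0945  0.037 ] 5.461804036208662
(276, 432) [ 0.5039 -0.0926  0.037 ] 9.446189997912914
-0.19244722961830413
-0.1968793396081977
-0.20131034117261631
-0.2055905785946975
-0.21361905123289854
```

>>> drive_tool(
  targets=[
    [0, 0, 0, 0.1, 0],
    [0, 0, 0, 0.1, 0],
    [0, 0, 0, 0.08, 0],
    [0, 0, 0, 0, 0],
    [0, 0, 0, 0, 0],
    [0, 0, 0, 0, 0],
    [0, 0, 0, 0, 0],
    [0, 0, 0, 0, 0],
  ],
)

```text
time: 19.45
ee_pos: [0.5395, -0.2117, 0.0648]
eef_rot: [-0.085, 0.723, -0.082, -0.68]
force: [0.4, -0.5, 1.1]
width: 0.0139
```

```bash
python3 - <<'E'
from h import *
s,A,p=st()
print(s['moment'], np.degrees(np.arctan2(A[1,1],A[0,1])))
im=env.capture('wrist');cv2.imwrite('pics/t.png',im)
cv2.imwrite('pics/t2.png',cv2.resize(im[180:300,60:220],None,fx=5,fy=5,interpolation=cv2.INTER_CUBIC))
E
```

```text
t 19.45 p [ 0.5395 -0.2117  0.0648] x [ 0.061 -0.002 -0.998] y [-0.234 -0.972 -0.012] F [ 0.4 -0.5  1.1] w 0.0139 q7 [ 0.27  0.7   0.11  1.9  -0.18  0.5  -1.3 ]
[-0.26231244  0.37490048 -0.13473398] -103.53617703032968
```

View pics/t2.png

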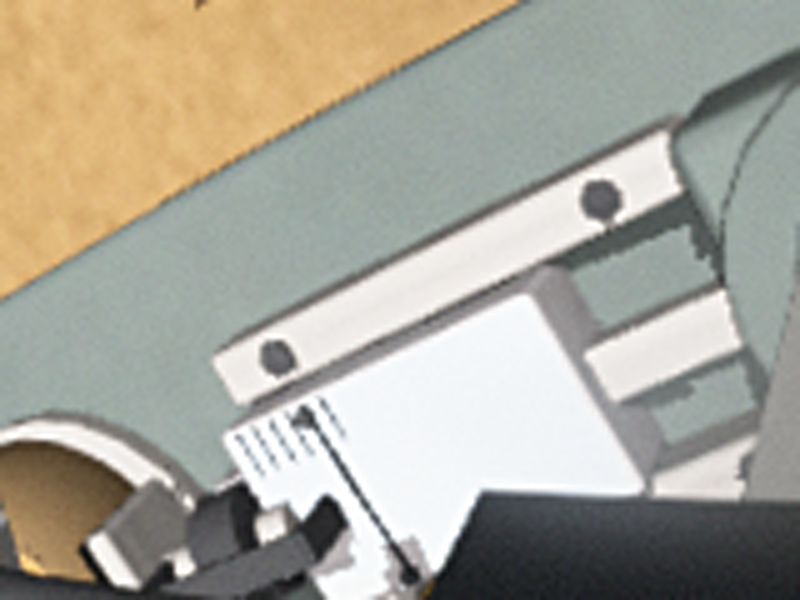

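>>> drive_tool(
  targets=[
    [0, 0, 0, 0, 0.5],
    [0, 0, 0, 0, 0.5],
    [0, 0, 0, 0, 0.5],
    [0, 0, 0, 0, 0.5],
    [-1.5, 0, 0, 0, 0.5],
    [-2, 0, 0, 0, 0.5],
    [-2, 0, 0, 0, 0.5],
    [0, 0, 0, 0, 0.5],
  ],
)

```text
time: 20.17
ee_pos: [0.5341, -0.2101, 0.119]
eef_rot: [-0.086, 0.721, -0.08, -0.683]
force: [0.5, 0.2, 1.0]
width: 0.0469
```

```bash
python3 - <<'E'
from h import *
s,A,p=st()
plan([((.432,-.076,.125),None,8)],w=.5)
E
```

```text
t 20.17 p [ 0.5341 -0.2101  0.119 ] x [ 0.055  0.001 -0.998] y [-0.232 -0.973 -0.014] F [0.5 0.2 1. ] w 0.0469 q7 [ 0.25  0.61  0.13  1.87 -0.16  0.61 -1.32]
[-0.14, -1.34, 1.63, -0, 0.5], [-0.14, -1.33, 1.62, -0, 0.5], [-0.14, -1.34, 1.63, -0, 0.5], [-0.15, -1.33, 1.62, -0, 0.5], [-0.14, -1.34, 1.63, -0, 0.5], [-0.15, -1.33, 1.62, -0, 0.5], [-0.14, -1.34, 1.63, -0, 0.5], [-0.15, -1.33, 1.62, -0, 0.5],

max [0.15 1.34 1.63 0.  ]
```

>>> drive_tool(
  targets=[
    [-0.1, -1.3, 1.6, 0, 0.5],
    [-0.1, -1.3, 1.6, 0, 0.5],
    [-0.1, -1.3, 1.6, 0, 0.5],
    [-0.1, -1.3, 1.6, 0, 0.5],
    [-0.1, -1.3, 1.6, 0, 0.5],
    [-0.1, -1.3, 1.6, 0, 0.5],
    [-0.1, -1.3, 1.6, 0, 0.5],
    [0, 0, 0, 0, 0.5],
  ],
)

```text
time: 20.83
ee_pos: [0.4415, -0.0925, 0.1184]
eef_rot: [-0.085, 0.721, -0.082, -0.682]
force: [-1.7, -0.0, 0.1]
width: 0.0471
```

```bash
python3 - <<'E'
from h import *
s,A,p=st()
im=env.capture('wrist');cv2.imwrite('pics/u.png',im)
print(wproj(np.array([.513,-.095,.036]),A,p),wproj(np.array([.4945,-.0165,.065]),A,p))
E
```

```text
t 20.83 p [ 0.4415 -0.0925  0.1184] x [ 0.055 -0.001 -0.998] y [-0.234 -0.972 -0.012] F [-1.7 -0.   0.1] w 0.0471 q7 [ 0.05  0.48  0.14  2.2  -0.18  0.42 -1.47]
[234.83296083 129.84065559] [148.61678806 175.83028384]
```

View pics/u.png

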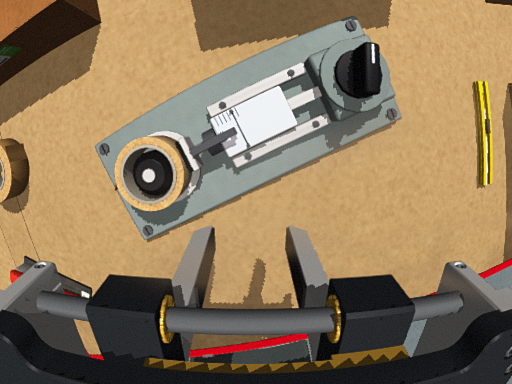

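```bash
python3 - <<'E'
import cv2
im=cv2.imread('pics/u.png')
cv2.imwrite('pics/u2.png',cv2.resize(im[85:175,190:310],None,fx=6.5,fy=6.5,interpolation=cv2.INTER_CUBIC))
E
```

```text
(no output)
```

View pics/u2.png

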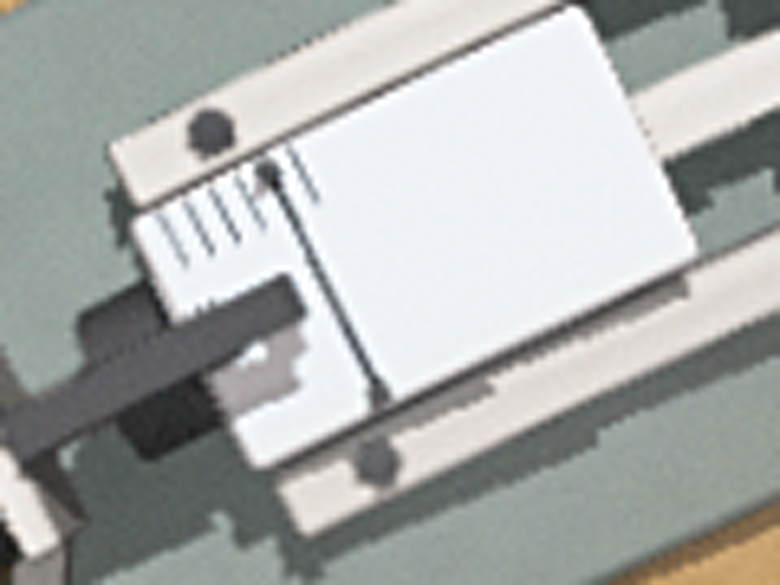

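```bash
python3 - <<'E'
from h import *
s,A,p=st()
f=lambda x,y:(190+x/6.5-.42,85+y/6.5-.42)
yv=np.array([.4945-.537,-.0165+.2105]);yv/=np.linalg.norm(yv)
a=wplane(*f(267,172),.035,A,p);b=wplane(*f(380,395),.035,A,p)
print(a[:2]@yv,b[:2]@yv, wplane(*f(299,292),.037,A,p)[:2]@yv,wplane(*f(299,292),.040,A,p)[:2]@yv, wplane(*f(172,240),.035,A,p)[:2]@yv)
c=env.camera_params('wrist');T=np.eye(4);T[:3,:3]=A;T[:3,3]=p;print((T@np.array(c['mount']))[:3,3])
overlay('pics/u.png','pics/u3.png',A,p,(290,10,420,140),5,(.537,-.211),[-13,-10])
for q in ('set_mark','pointer'):
    print(q,[(np.round(d['point'],4),d['point'][:2]@yv,round(d['confidence'],2)) for d in env.mark_of('wrist',q)[:2]])
E
```

```text
t 20.88 p [ 0.4434 -0.0942  0.1187] x [ 0.058 -0.002 -0.998] y [-0.235 -0.972 -0.011] F [-0.4 -0.  -0.3] w 0.0471 q7 [ 0.05  0.48  0.15  2.19 -0.18  0.42 -1.47]
-0.20890429855931425 -0.20926323424161658 -0.20562158012570056 -0.20579598015336034 -0.1929615671505465
[ 0.51433631 -0.11366408  0.30321418]
set_mark [(array([ 0.516 , -0.1036,  0.0348]), np.float64(-0.21162258556069474), 0.74)]
pointer [(array([ 0.5106, -0.0948,  0.0386]), np.float64(-0.2018708590744284), 0.56), (array([ 0.5152, -0.1006,  0.0369]), np.float64(-0.20852088497953086), 0.38)]
```

View pics/u3.png

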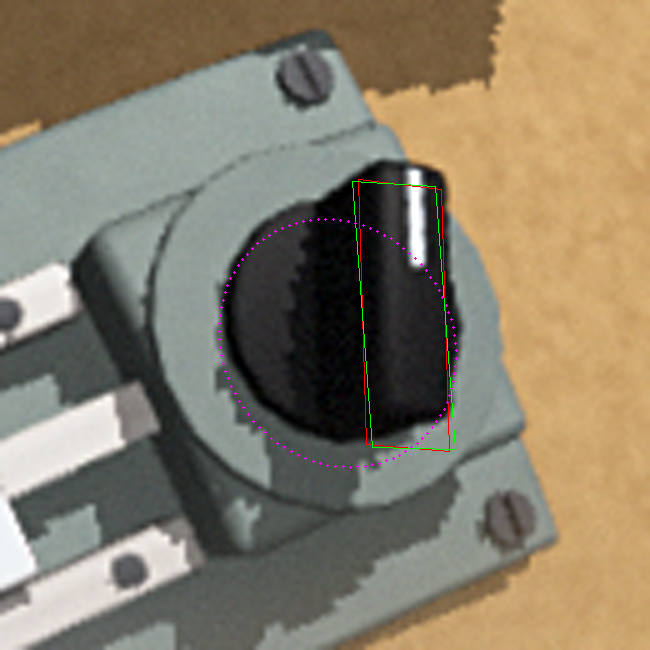

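```bash
python3 - <<'E'
from h import *
s,A,p=st()
plan([((.538,-.2115,.118),None,8)],w=.5)
E
```

```text
t 20.98 p [ 0.446  -0.0965  0.1192] x [ 0.061 -0.004 -0.998] y [-0.238 -0.971 -0.011] F [ 0.6 -0.2  0.5] w 0.047 q7 [ 0.05  0.48  0.15  2.19 -0.18  0.42 -1.47]
[0.09, 1.12, -1.46, -0, 0.5], [0.09, 1.12, -1.46, -0, 0.5], [0.09, 1.12, -1.46, -0, 0.5], [0.09, 1.12, -1.45, -0, 0.5], [0.09, 1.13, -1.46, -0, 0.5], [0.09, 1.12, -1.45, -0, 0.5], [0.09, 1.13, -1.46, -0, 0.5], [0.1, 1.12, -1.45, -0, 0.5],

max [0.1  1.13 1.46 0.  ]
```

>>> drive_tool(
  targets=[
    [0, 1.1, -1.5, 0, 0.6],
    [0, 1.1, -1.5, 0, 0.6],
    [0, 1.1, -1.5, 0, 0.6],
    [0, 1.1, -1.5, 0, 0.6],
    [0, 1.1, -1.5, 0, 0.6],
    [0, 1.1, -1.5, 0, 0.6],
    [0, 1.1, -1.4, 0, 0.6],
    [0, 1.1, -1.4, 0, 0.6],
  ],
)

```text
time: 21.65
ee_pos: [0.5472, -0.2237, 0.1245]
eef_rot: [-0.086, 0.725, -0.087, -0.678]
force: [-0.4, -0.0, -0.0]
width: 0.0558
```

>>> drive_tool(
  targets=[
    [0, 0, 0, 0, 0.6],
    [0, 0, 0, 0, 0.6],
    [0, 0, 0, 0, 0.6],
    [0, 0, 0, 0, 0.6],
    [0, 0, 0, 0, 0.6],
    [0, 0, 0, 0, 0.6],
    [0, 0, 0, 0, 0.6],
    [0, 0, 0, 0, 0.6],
  ],
)

```text
time: 22.32
ee_pos: [0.548, -0.2291, 0.1234]
eef_rot: [-0.087, 0.725, -0.09, -0.677]
force: [-0.7, 0.1, -0.3]
width: 0.0567
```

```bash
python3 - <<'E'
from h import *
s,A,p=st()
im=env.capture('wrist');cv2.imwrite('pics/v.png',im)
plan([((.539,-.2115,.065),-103.5,5)],w=.6)
E
```

```text
t 22.32 p [ 0.548  -0.2291  0.1234] x [ 0.066 -0.012 -0.998] y [-0.249 -0.969 -0.005] F [-0.7  0.1 -0.3] w 0.0567 q7 [ 0.26  0.62  0.14  1.83 -0.16  0.63 -1.32]
[1.15, -0.29, 0.34, -0.003, 0.6], [1.15, -0.29, 0.34, -0.003, 0.6], [1.15, -0.29, 0.34, -0.003, 0.6], [1.15, -0.29, 0.34, -0.003, 0.6], [1.15, -0.29, 0.33, -0.003, 0.6], 
max [1.15  0.29  0.34  0.003]
```

View pics/v.png

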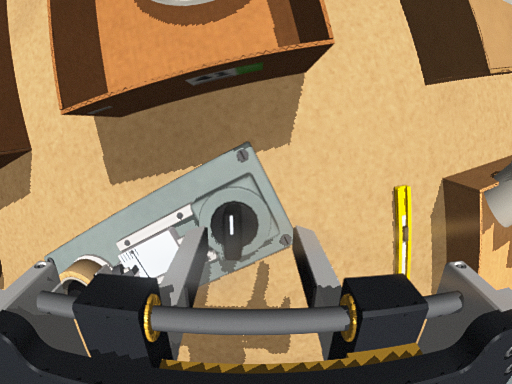

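Shift over to the knob axis first at height, then descend.

>>> drive_tool(
  targets=[
    [0, -0.8, 0.6, 0, 0.6],
    [0, -0.7, 0.5, 0, 0.6],
    [0, -0.4, 0.2, 0, 0.6],
    [0, 0, 0, 0, 0.6],
    [0, 0, 0, 0, 0.6],
    [0, 0, 0, 0, 0.6],
    [0, 0, 0, 0, 0.6],
    [0, 0, 0, 0, 0.6],
  ],
)

```text
time: 23.03
ee_pos: [0.5394, -0.2032, 0.1229]
eef_rot: [-0.087, 0.725, -0.089, -0.677]
force: [-1.1, 0.1, 0.7]
width: 0.0563
```

```bash
python3 - <<'E'
from h import *
s,A,p=st()
plan([((.5385,-.2115,.065),-103.5,5)],w=.6)
E
```

```text
t 23.03 p [ 0.5394 -0.2032  0.1229] x [ 0.066 -0.011 -0.998] y [-0.246 -0.969 -0.005] F [-1.1  0.1  0.7] w 0.0563 q7 [ 0.22  0.6   0.14  1.88 -0.16  0.6  -1.35]
[1.16, 0.17, 0.05, -0.003, 0.6], [1.16, 0.17, 0.06, -0.003, 0.6], [1.15, 0.17, 0.05, -0.003, 0.6], [1.16, 0.17, 0.06, -0.003, 0.6], [1.15, 0.18, 0.05, -0.003, 0.6], 
max [1.16  0.18  0.06  0.003]
```

>>> drive_tool(
  targets=[
    [0, 0.4, 0.1, 0, 0.6],
    [0, 0.2, 0, 0, 0.6],
    [0, 0, 0, 0, 0.6],
    [1, 0.1, 0, 0, 0.6],
    [1, 0, 0, 0, 0.6],
    [1, 0, 0, 0, 0.6],
    [0, 0, 0, 0, 0.6],
    [0, 0, 0, 0, 0.6],
  ],
)

```text
time: 23.7
ee_pos: [0.5381, -0.2124, 0.0889]
eef_rot: [-0.087, 0.725, -0.09, -0.678]
force: [0.3, -0.3, 0.2]
width: 0.0567
```

```bash
python3 - <<'E'
from h import *
s,A,p=st()
im=env.capture('wrist');cv2.imwrite('pics/w.png',im)
plan([((.5385,-.2115,.065),-103.5,5)],w=.6)
E
```

```text
t 23.7 p [ 0.5381 -0.2124  0.0889] x [ 0.066 -0.012 -0.998] y [-0.249 -0.969 -0.005] F [ 0.3 -0.3  0.2] w 0.0567 q7 [ 0.25  0.66  0.13  1.9  -0.17  0.53 -1.32]
[0.48, -0.02, 0.02, -0.003, 0.6], [0.47, -0.01, 0.02, -0.003, 0.6], [0.48, -0.02, 0.03, -0.003, 0.6], [0.47, -0.01, 0.02, -0.003, 0.6], [0.48, -0.02, 0.03, -0.003, 0.6], 
max [0.48  0.02  0.03  0.003]
```

View pics/w.png

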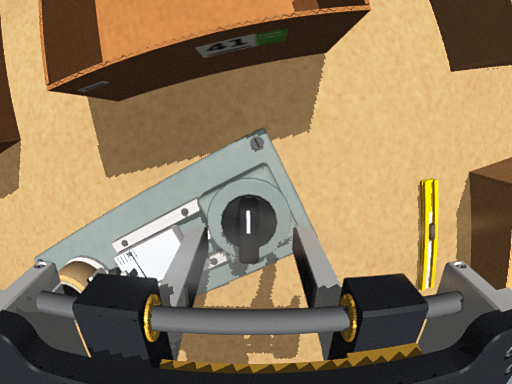

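Aligned with the bar. Descend and grip.

>>> drive_tool(
  targets=[
    [0.8, 0, 0, 0, 0.6],
    [0.8, 0, 0, 0, 0.6],
    [0.8, 0, 0, 0, 0.6],
    [0, 0, 0, 0, 0.6],
    [0, 0, 0, 0, 0],
    [0, 0, 0, 0, 0],
    [0, 0, 0, 0, 0],
    [0, 0, 0, 0, 0],
  ],
  grip_force=35,
)

```text
time: 24.42
ee_pos: [0.54, -0.2123, 0.0622]
eef_rot: [-0.087, 0.725, -0.09, -0.678]
force: [0.3, 0.3, 0.4]
width: 0.0333
```

>>> drive_tool(
  targets=[
    [0, 0, 0, 0, 0],
    [0, 0, 0, 0, 0],
    [0, 0, 0, 0, 0],
    [0, 0, 0, 0, 0],
    [0, 0, 0, 0, 0],
    [0, 0, 0, 0, 0],
    [0, 0, 0, 0, 0],
    [0, 0, 0, 0, 0],
  ],
)

```text
time: 25.08
ee_pos: [0.5407, -0.2119, 0.063]
eef_rot: [-0.086, 0.725, -0.089, -0.677]
force: [0.4, 0.2, -0.8]
width: 0.0136
```

```bash
python3 - <<'E'
from h import *
s,A,p=st()
print(np.degrees(np.arctan2(A[1,1],A[0,1])))
E
```

```text
t 25.08 p [ 0.5407 -0.2119  0.063 ] x [ 0.067 -0.012 -0.998] y [-0.245 -0.969 -0.005] F [ 0.4  0.2 -0.8] w 0.0136 q7 [ 0.26  0.7   0.11  1.91 -0.18  0.48 -1.32]
-104.20965612053546
```

>>> drive_tool(
  targets=[
    [0, 0, 0, 0.06, 0],
    [0, 0, 0, 0.06, 0],
    [0, 0, 0, 0.06, 0],
    [0, 0, 0, 0.06, 0],
    [0, 0, 0, 0.05, 0],
    [0, 0, 0, 0, 0],
    [0, 0, 0, 0, 0],
    [0, 0, 0, 0, 0],
  ],
)

```text
time: 25.75
ee_pos: [0.5404, -0.2126, 0.0631]
eef_rot: [-0.192, 0.704, -0.189, -0.657]
force: [-0.2, 0.9, -1.2]
width: 0.0136
```

```bash
python3 - <<'E'
from h import *
s,A,p=st()
print(np.degrees(np.arctan2(A[1,1],A[0,1])))
im=env.capture('wrist');cv2.imwrite('pics/x.png',im)
E
```

```text
t 25.75 p [ 0.5404 -0.2126  0.0631] x [ 0.066 -0.013 -0.998] y [-0.518 -0.855 -0.023] F [-0.2  0.9 -1.2] w 0.0136 q7 [ 0.21  0.71  0.19  1.91 -0.29  0.49 -1.51]
-121.2069398406346
```

View pics/x.png

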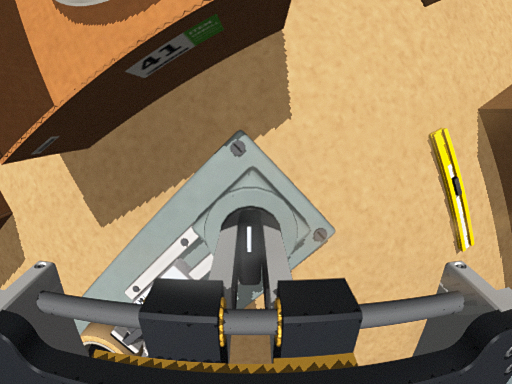

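>>> drive_tool(
  targets=[
    [0, 0, 0, 0, 0.6],
    [0, 0, 0, 0, 0.6],
    [0, 0, 0, 0, 0.6],
    [0, 0, 0, 0, 0.6],
    [-1.5, 0, 0, 0, 0.6],
    [-2, 0, 0, 0, 0.6],
    [-2, 0, 0, 0, 0.6],
    [0, 0, 0, 0, 0.6],
  ],
)

```text
time: 26.47
ee_pos: [0.5356, -0.2121, 0.1188]
eef_rot: [-0.193, 0.703, -0.189, -0.658]
force: [0.5, -0.0, 0.4]
width: 0.0565
```

```bash
python3 - <<'E'
from h import *
s,A,p=st()
plan([((.447,-.062,.122),None,7)],w=.6)
E
```

```text
t 26.47 p [ 0.5356 -0.2121  0.1188] x [ 0.064 -0.011 -0.998] y [-0.52  -0.854 -0.024] F [ 0.5 -0.   0.4] w 0.0565 q7 [ 0.18  0.62  0.23  1.88 -0.26  0.61 -1.54]
[-0.15, -1.17, 2.19, -0, 0.6], [-0.15, -1.17, 2.19, -0, 0.6], [-0.15, -1.17, 2.19, -0, 0.6], [-0.15, -1.18, 2.19, -0, 0.6], [-0.15, -1.17, 2.19, -0, 0.6], [-0.15, -1.18, 2.19, -0, 0.6], [-0.15, -1.17, 2.19, -0, 0.6], 
max [0.15 1.18 2.19 0.  ]
```

>>> drive_tool(
  targets=[
    [-0.1, -1.2, 2.2, 0, 0.6],
    [-0.1, -1.2, 2.2, 0, 0.6],
    [-0.1, -1.2, 2.2, 0, 0.6],
    [-0.1, -1.2, 2.2, 0, 0.6],
    [-0.1, -1.2, 2.2, 0, 0.6],
    [-0.1, -1.2, 2.2, 0, 0.6],
    [0, 0, 0, 0, 0.6],
    [0, 0, 0, 0, 0.6],
  ],
)

```text
time: 27.13
ee_pos: [0.4571, -0.0794, 0.1166]
eef_rot: [-0.194, 0.704, -0.191, -0.656]
force: [0.7, -0.8, -0.3]
width: 0.0561
```

```bash
python3 - <<'E'
from h import *
s,A,p=st()
im=env.capture('wrist');cv2.imwrite('pics/y.png',im)
u,v=wproj(np.array([.515,-.10,.036]),A,p).astype(int);print(u,v)
x0,y0=u-60,max(v-45,0)
cv2.imwrite('pics/y2.png',cv2.resize(im[y0:y0+90,x0:x0+120],None,fx=6.5,fy=6.5,interpolation=cv2.INTER_CUBIC));print(x0,y0,p,A.tolist())
E
```

```text
t 27.13 p [ 0.4571 -0.0794  0.1166] x [ 0.066 -0.015 -0.998] y [-0.524 -0.852 -0.022] F [ 0.7 -0.8 -0.3] w 0.0561 q7 [-0.08  0.5   0.25  2.18 -0.29  0.42 -1.72]
237 141
177 96 [ 0.45714041 -0.07937896  0.1166369 ] [[0.06641508822132353, -0.523519126419075, -0.8494214268135476], [-0.01467159973520421, -0.8517213815354869, 0.5237894924456693], [-0.9976842086641264, -0.0223251541694669, -0.06424801377121137]]
```

View pics/y2.png

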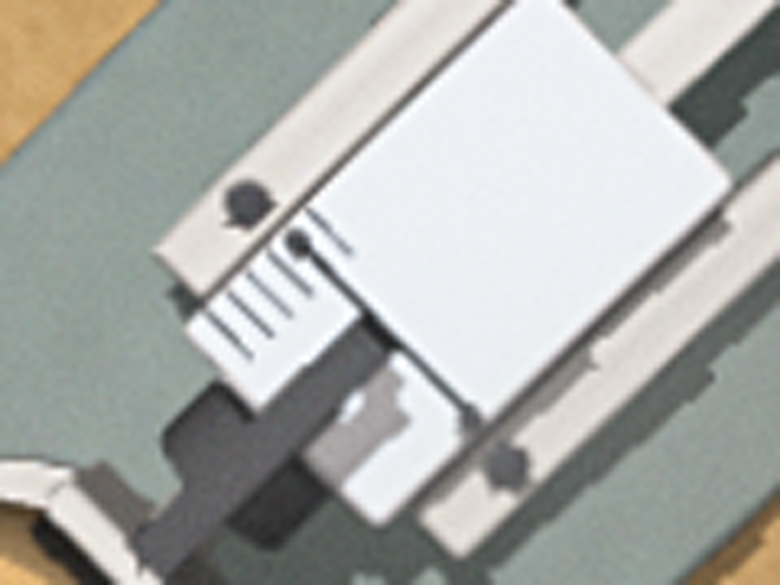

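View pics/y.png

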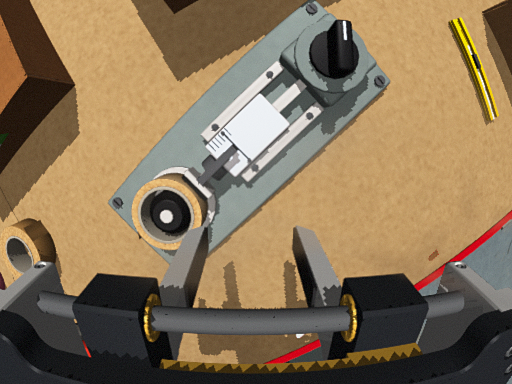

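```bash
python3 - <<'E'
from h import *
p=np.array([.45714,-.07938,.11664]);A=np.array([[0.06641508822132353, -0.523519126419075, -0.8494214268135476], [-0.01467159973520421, -0.8517213815354869, 0.5237894924456693], [-0.9976842086641264, -0.0223251541694669, -0.06424801377121137]])
f=lambda x,y:(177+x/6.5-.42,96+y/6.5-.42)
g=lambda X:(( X[0]+.42-177)*6.5,(X[1]+.42-96)*6.5)
a=wplane(*f(300,240),.035,A,p)[:2];b=wplane(*f(472,420),.035,A,p)[:2]
m=(b-a)/np.linalg.norm(b-a);n=np.array([-m[1],m[0]])
yv=np.array([-.21,.977]); n*=np.sign(n@yv); print('n',n,np.linalg.norm(b-a))
for q in((365,315),(380,332),(395,350)):
    print((wplane(*f(*q),.037,A,p)[:2]-a)@n*1000, (wplane(*f(*q),.039,A,p)[:2]-a)@n*1000)
im=cv2.imread('pics/y.png')
cv2.imwrite('pics/y4.png',cv2.resize(im[130:165,215:260],None,fx=16,fy=16,interpolation=cv2.INTER_NEAREST))
E
```

```text
n [-0.20437645  0.97889237] 0.034513524515380964
0.5074978913392549 0.31882209158846364
0.6328722883476847 0.44324917136984293
0.8516695351131537 0.660393206586196
```

View pics/y4.png

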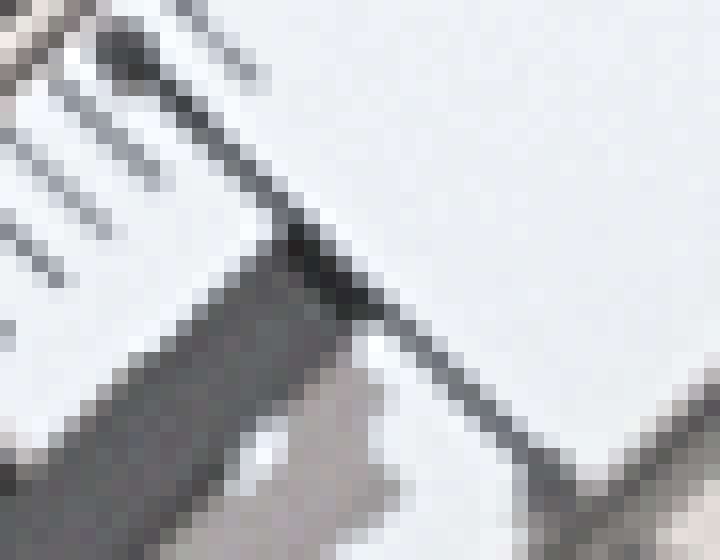

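>>> drive_tool(
  targets=[
    [-1, 0, 0, 0, 0.6],
    [-1, 0, 0, 0, 0.6],
    [-1, 0, 0, 0, 0.6],
    [0, 0, 0, 0, 0.6],
    [0, 0, 0, 0, 0.6],
    [0, 0, 0, 0, 0.6],
    [0, 0, 0, 0, 0.6],
    [0, 0, 0, 0, 0.6],
  ],
)

```text
time: 27.85
ee_pos: [0.4575, -0.085, 0.1453]
eef_rot: [-0.196, 0.703, -0.195, -0.655]
force: [0.4, -0.2, 0.4]
width: 0.0563
```

```bash
python3 - <<'E'
from h import *
s,A,p=st()
im=env.capture('wrist')
x0,y0,f=110,90,4
big=cv2.resize(im[y0:y0+150,x0:x0+190],None,fx=f,fy=f,interpolation=cv2.INTER_CUBIC)
raw=big.copy()
yv=np.array([-.204,.979])
for c,r,z,col in(((.4945,-.0165),.037,.018,(255,0,255)),((.4945,-.0165),.014,.065,(255,255,0)),(np.array([.4945,-.0165])+yv*.003,.0335,.054,(0,0,255)),(np.array([.4945,-.0165])+yv*.003,.0335,.062,(0,255,0))):
    for a in np.linspace(0,6.28,300):
        u=wproj(np.array([c[0]+r*np.cos(a),c[1]+r*np.sin(a),z]),A,p)
        cv2.circle(big,(int((u[0]+.5-x0)*f),int((u[1]+.5-y0)*f)),1,col,-1)
cv2.imwrite('pics/z.png',big)
cv2.imwrite('pics/z1.png',raw)
cv2.imwrite('pics/zt.png',cv2.resize(env.capture('top')[120:230,90:360],None,fx=2.9,fy=2.9))
E
```

```text
t 27.85 p [ 0.4575 -0.085   0.1453] x [ 0.066 -0.018 -0.998] y [-0.53  -0.847 -0.02 ] F [ 0.4 -0.2  0.4] w 0.0563 q7 [-0.1   0.45  0.3   2.15 -0.25  0.5  -1.75]
```

View pics/z.png

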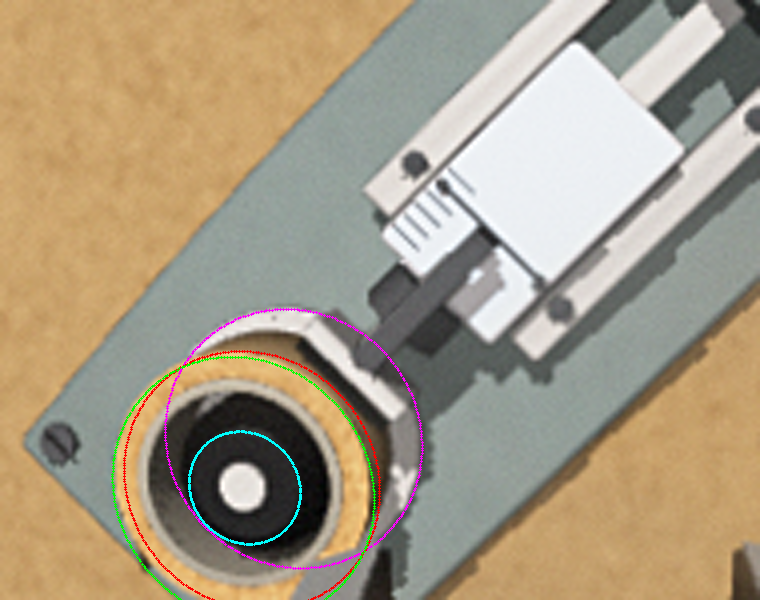

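View pics/z1.png

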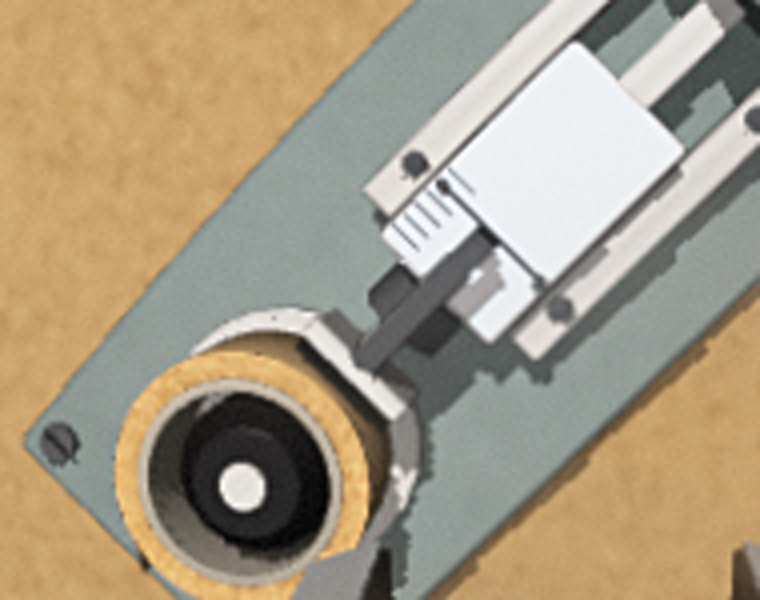

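View pics/zt.png

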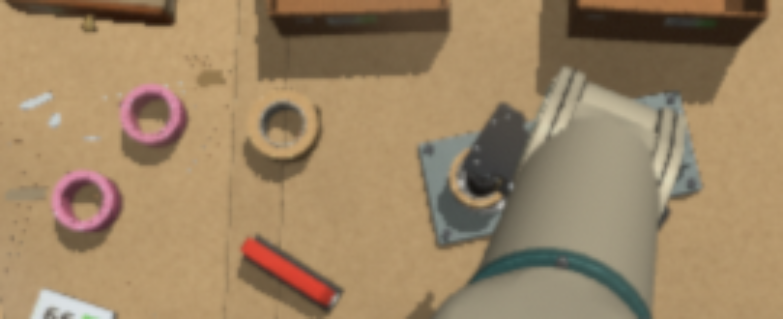

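```bash
python3 - <<'E'
from h import *
im=env.capture('scene')
cv2.imwrite('pics/zs.png',cv2.resize(im[150:260,200:370],None,fx=4.5,fy=4.5,interpolation=cv2.INTER_CUBIC))
c=env.camera_params('scene');K=np.array(c['camera_matrix']);Rc=np.array(c['R']);t=np.array(c['t'])
for z in(.018,.054,.065):
    x=K@(Rc@np.array([.4945,-.0165,z])+t);print(z,((x[:2]/x[2])-[200,150])*4.5)
E
```

```text
0.018 [280.51362307 286.94637096]
0.054 [279.86441463 247.28503024]
0.065 [279.66372735 235.02467452]
```

View pics/zs.png

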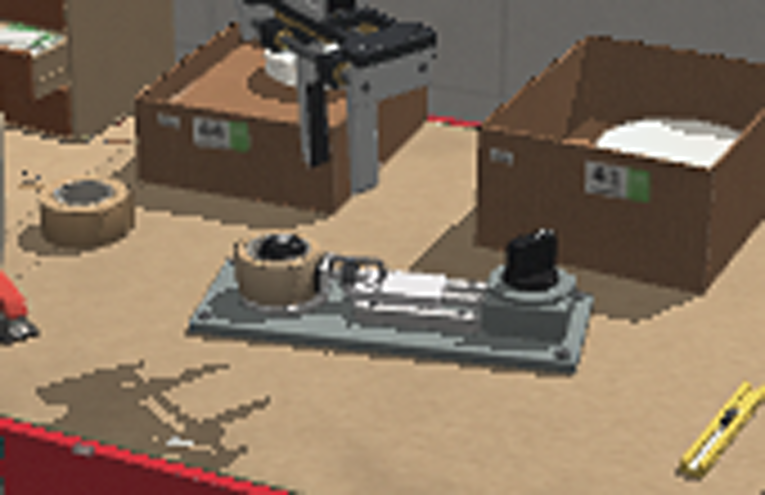

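```bash
python3 -c "
from plant import env
print(env.sign_off())"
```

```text
the job is handed in; nothing more can be done
None
```

The smaller tan roll is on the hub and the pointer stands at the set mark. I handed the job in at about 28 s. No verdict is reported.

**What I did:** I lowered the roll over the post, then turned the knob clockwise in two grips, about 3 rad in all. I released once in between to read the scale, and never touched the shoe.

**Last checks:**
- **Roll:** In the scene picture it lies flat, with its top about 54 mm above the bench, which is where a fully seated roll should be. In the wrist picture it sat 1–2 mm off my predicted outline, within its play on the post and my measuring error.
- **Pointer:** In the close view its rear edge touches the long mark. My pixel measurement put it 0.5–0.8 mm short, about the limit of that reading, so I did not trim it further.
- **Networks:** The detection networks, with their 4 mm accuracy, disagreed with my reading at the mid-way check, giving about 10 mm still to go against my 3.5 mm. I went by the picture.
- **Bystanders:** The big roll, stapler and pink rolls look unmoved in the last top view, and the box cutter is still lying on the bench in the scene view.
- **Gripper:** It was clear of everything, and measured forces stayed within about 3 N.

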